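Pack the washed brushes in the carry tray and strap them down

ROBOT

A 6-joint arm with a two-finger parallel gripper is mounted at the origin on the work surface. World frame = base frame: x ahead of the robot, y to its left, z up, the work surface at z = 0. Lengths are in mm, angles in degrees, forces in N, time in s.
With the tool pointing down it reaches from about 350 to 850 mm from the base axis. Payload 8.1 kg.
Tool frame: the origin (TCP) lies midway between the tips of the shut fingers; the grasp point (between the pads) lies 19 mm behind it (r.pinch_z is the distance from the TCP to the grasp point, in mm); z points along the fingers, y is the line along which they close (so a half turn about z gives the same grasp; the last joint's range is limited). The gripper opens to 85 mm and grips with 20 to 120 N. Pads are 22 mm wide; open, the fingers measure 114 mm over their backs; the gripper's body (76 mm by 85 mm) begins 54 mm behind the grasp point. The pads swing forward as they close: fully open they stand 13 mm farther back than shut.
Start: joints at [61.341, 7.471, 85.268, -0, 87.261, -4.893], TCP at [241.784, 549.132, 231.292] pointing down, gripper open.
Joint ranges: [-169.43, 169.43], [-51.17, 129.36], [1.28, 143.12], [-76.62, 256.62], [0, 156.53], [-152.29, 152.29]. Speed limits (degrees/s): [136.94, 136.94, 159.86, 180, 180, 180].

INTERFACE

Orientations are given as [roll, pitch, yaw] about the fixed x, y, z axes, in that order (R = Rz(yaw) Ry(pitch) Rx(roll)).
In Python, from bench import sensors, optics, job, r gives the robot as it stands.
- The arm moves only by the tool play_rows, never from a script. Its argument "motion" is a list that holds one entry, the list of rows, each a list of 6 numbers: the shift along the tool's x, y, z in cm, then the turn, a rotation vector about the tool's x, y, z in degrees. In form: [[[x, y, z, ax, ay, az], ...]]. A call has 1 to 5 rows; each row is the pose to reach, as a shift and turn from the pose commanded when the call began, along the tool's axes at that moment; what a row does not reach only later rows make up. A row lasts 1/10 s, in which the tool goes at most 50 mm and 8.59 degrees, less where a joint would pass 70% of its speed; a pose out of reach is approached as far as the arm can. A call with a gripper value outside its range is refused whole. "jaw" is the opening, from 0 (shut) to 1 (fully open), set as the call begins (left out, the last holds). The fingers move at their own pace and stop on an object; "squeeze" is the grip in N (left out, the last holds). Time passes only in rows, so rows that repeat a pose let the fingers close. It gives the time, the measured TCP pose, the force, the opening and the grip force at its end, in the units of the state.
- sensors.sense(): the state, without advancing time (a new reading comes with each control period).
- optics.snapshot(name): name is "scene" or "side" or "wrist"; returns a dict with "pixels" (400x640x3 uint8, red, green, blue), "mtx" (3x3 intrinsics, pixels), "k1" (the pictures are not rectified: a ray, as slopes to the right and down, at radius r is drawn at 1 + k1 r^2 times it, then the intrinsics apply), "R" (3x3) and "t" (3): a world point X has camera coordinates R X + t; the wrist camera has in their place "T_tool_cam" (4x4, takes a point from camera to tool coordinates, whose origin is the TCP and whose axes are the flange's). Camera axes: x right, y down, z forward; pixel columns grow to the right and rows downward; lengths in mm; the calibration is good to about 2 mm. A picture is of the moment at which its call begins: read the wrist's pose just before it. There is no depth.
- job.hand_in(): hands the job in; it is judged then, once.
The state is a dict: "time": time; "joint_pos": joint angles; "qd": joint speeds; "joint_efforts": joint torques, N m; "tool_pos": TCP position; "tcp_rot": TCP orientation; "ft_force": force on the tool from outside, world axes, zero at the start; "wrist_torque": the same for the moment, N m; "finger_gap": finger opening in mm; "grip_force": force on a finger pad.
Only numpy, scipy, OpenCV 4.12 (cv2) and the standard library are available. Lean on these libraries where they do the work, as an engineer would, in place of code of your own. Each camera call takes 0.05 s, during which the arm holds its last target. There are 200 camera calls.

TASK

Pack the three paint brushes into the carry tray for the next class: lay each one flat with its handle down in a notch of the comb, all bristles pointing to the end away from the strap, and only then swing the strap over the handles until its slot is fully down over the bolt. Take the brushes by their handles, never by the bristles, and lay them down, do not drop them. Leave the filling knife on the rack and all the pots, tins and other things standing where they are.

Things in the scene. Friction and masses are not known exactly. Their poses are not given: they have to be found in the camera images.
- wide_brush: wide flat paint brush, 200 mm long, 18 thick, cream bristles, steel ferrule, pale wood handle; starts on the rack. Origin: on its underside, below the grip. x to the bristles, z out of its upper face. Along x, mm: tail -85 to -60 (26 wide), waist -60 to 21 (14 wide, 12 thick, underside at z = 3), shoulder to 37 (22 wide), ferrule 35 to 65, bristles to 115 (both 50 wide). About 95 g, centre of mass x = 10 to 25
- wide_brush_head (a point): point in the bristles of wide_brush, on its centre line, 5 mm from their end (x = 110, z = 9 mm in its frame)
- oval_brush: oval paint brush, 200 mm long, 18 thick, dark brown bristles, brass ferrule, dark brown wood handle; starts on the rack. Origin: on its underside, below the grip. x to the bristles, z out of its upper face. Along x, mm: tail -85 to -60 (26 wide), waist -60 to 21 (14 wide, 12 thick, underside at z = 3), shoulder to 37 (22 wide), ferrule 35 to 65, bristles to 115 (both 40 wide). About 85 g, centre of mass x = 10 to 25
- oval_brush_head (a point): point in the bristles of oval_brush, on its centre line, 5 mm from their end (x = 110, z = 9 mm in its frame)
- small_brush: small flat paint brush, 200 mm long, 18 thick, off-white bristles, steel ferrule, blue handle; lies on the bench. Origin: on its underside, below the grip. x to the bristles, z out of its upper face. Along x, mm: tail -85 to -60 (26 wide), waist -60 to 21 (14 wide, 12 thick, underside at z = 3), shoulder to 37 (22 wide), ferrule 35 to 65, bristles to 115 (both 34 wide). About 75 g, centre of mass x = 10 to 25
- small_brush_head (a point): point in the bristles of small_brush, on its centre line, 5 mm from their end (x = 110, z = 9 mm in its frame); the brush lies face up, bristles roughly away from the robot
- rack: beech draining rack, fixed, 238 mm wide, 190 deep, 145 high at the back. Origin on the bench below its middle, front (-x) to the robot. Its plane falls to the front at 0.56 rad (32 deg). Three tools hang in it at y = -62, 0, 62 mm, heads down and forward, upper faces out: origins at x = 0, z = 83 mm, their x axes down the slope. Nothing stands beside or under their waists
- rack_comb (a point): middle of the rack's upper comb, which catches the tails: teeth 18 mm above the plane the tools lie on, 52 to 59 mm up the slope from the tools' origins, 20 mm gaps open at the top. The ferrules rest on a dowel. So a tool comes out square to the slope, by more than 20 mm
- tray: plywood carry tray, fixed, 248 (x) by 232 mm, floor 5 mm thick, rim 26 mm high, walls 8 mm thick. Origin on the bench below its middle; its +x end is the strap end, its -x end (towards the robot) the end for the bristles. A packed brush lies flat on the floor, waist in a notch, tail between comb and +x wall: its origin at x = 5 to 29 mm (best 14)
- tray_comb (a point): middle of the tray's comb, on the floor: a row of teeth across the tray at x = 54 to 64 mm, 26 mm high, with three notches 24 mm wide, open at the top and down to the floor, at y = -58, 0, 58 mm
- notch1 (a point): middle of the first notch of the tray's comb, on the tray floor (y = -58 mm in the tray, the strap's hinge side)
- notch2 (a point): middle of the second notch, on the tray floor
- notch3 (a point): middle of the third notch, on the tray floor (y = 58 mm, the upright bolt's side)
- strap (a joint): hold-down strap of the tray, a flat aluminium bar 242 x 20 x 4 mm that swings about a bolt at the tray's -y side. Angle in rad: 0 = level across comb and handles, its slot fully down over the second bolt; 1.57 = upright; 1.85 = stop. It stays where it is left (friction 0.11 N m), so push it all the way down; about 1 N near its end moves it
- strap_hinge (a point): centre of the strap's pivot bolt, at (59, -122, 29) mm in the tray's frame; the bolt lies along the tray's x. From it the shut strap runs to the tray's +y
- strap_tip (a point): middle of the strap's free end, 240 mm from the pivot, half way through its thickness. The last 30 mm are the open slot, 7 mm wide
- stud_top (a point): top of the second bolt, an upright 5 mm stud at (59, 104) mm in the tray's frame; it ends 44 mm above the bench, 13 mm above the shut strap's upper face (31 mm)
- filling_knife: filling knife with black handle and 60 mm steel blade, shaped like the brushes otherwise, hanging in the remaining place of the rack; leave it there. Origin and axes as for the brushes
- sample_pot: white sample pot with a blue-green band, 70 mm across, 85 mm high, stands just past the small brush's bristles. Origin under its middle; leave it
- rinse_jar: open glass jar, 64 mm across, 88 mm high, stands just behind the small brush's tail. Origin under its middle; leave it
- paint_tin: open paint tin, white with a slate band, 108 mm across, 120 mm high; origin under its middle; leave it
- wax_tin: flat tin with yellow lid, 99 mm across, 42 mm high; origin under its middle; leave it
- sanding_block: cork sanding block, 100 x 66 x 26 mm; origin under its middle; leave it
- tape_roll: roll of yellow masking tape lying flat, 104 mm across, 36 mm high; origin under its middle; leave it

How it is judged (in metres and radians):
On the way, in this order (a step that is already met when the one before it is completed fails the run):
1. all three brushes lie flat in notches of the comb, bristles to the end away from the strap, while the strap is still up (x of each of wide_brush_head, oval_brush_head, small_brush_head in the frame of tray below -0.06 m and x of wide_brush in the frame of tray between -0.005 and 0.035 m and z of wide_brush in the frame of tray between 0.001 and 0.01 m and angle between the x axis of each of wide_brush, oval_brush, small_brush and the x axis of tray, either way round below 0.15 rad and angle between each of wide_brush, oval_brush, small_brush's own z axis and vertical below 0.08 rad and (y of wide_brush in the frame of tray between -0.068 and -0.048 m or y of wide_brush in the frame of tray between -0.01 and 0.01 m or y of wide_brush in the frame of tray between 0.048 and 0.068 m) and x of oval_brush in the frame of tray between -0.005 and 0.035 m and z of oval_brush in the frame of tray between 0.001 and 0.01 m and (y of oval_brush in the frame of tray between -0.068 and -0.048 m or y of oval_brush in the frame of tray between -0.01 and 0.01 m or y of oval_brush in the frame of tray between 0.048 and 0.068 m) and x of small_brush in the frame of tray between -0.005 and 0.035 m and z of small_brush in the frame of tray between 0.001 and 0.01 m and (y of small_brush in the frame of tray between -0.068 and -0.048 m or y of small_brush in the frame of tray between -0.01 and 0.01 m or y of small_brush in the frame of tray between 0.048 and 0.068 m) and linear speed of each of wide_brush, oval_brush, small_brush below 0.02 m/s and value of joint strap above 0.5 rad), for 0.2 s.
2. the strap lies across the handles, its slot fully down over the bolt (value of joint strap below 0.04 rad), for 0.2 s.
At the end, for the whole second after the job is handed in: Each brush at rest, flat on the tray floor (0.08 rad), along the tray (0.15 rad), bristles to its -x end, origin at tray x -5 to 35 mm and within 10 mm of a notch's line, one to a notch; strap within 0.04 rad of level. Knife, pots, tins, block and tape moved less than 25 mm (x of each of wide_brush_head, oval_brush_head, small_brush_head in the frame of tray below -0.06 m and x of wide_brush in the frame of tray between -0.005 and 0.035 m and z of wide_brush in the frame of tray between 0.001 and 0.01 m and angle between the x axis of each of wide_brush, oval_brush, small_brush and the x axis of tray, either way round below 0.15 rad and angle between each of wide_brush, oval_brush, small_brush's own z axis and vertical below 0.08 rad and (y of wide_brush in the frame of tray between -0.068 and -0.048 m or y of wide_brush in the frame of tray between -0.01 and 0.01 m or y of wide_brush in the frame of tray between 0.048 and 0.068 m) and x of oval_brush in the frame of tray between -0.005 and 0.035 m and z of oval_brush in the frame of tray between 0.001 and 0.01 m and (y of oval_brush in the frame of tray between -0.068 and -0.048 m or y of oval_brush in the frame of tray between -0.01 and 0.01 m or y of oval_brush in the frame of tray between 0.048 and 0.068 m) and x of small_brush in the frame of tray between -0.005 and 0.035 m and z of small_brush in the frame of tray between 0.001 and 0.01 m and (y of small_brush in the frame of tray between -0.068 and -0.048 m or y of small_brush in the frame of tray between -0.01 and 0.01 m or y of small_brush in the frame of tray between 0.048 and 0.068 m) and linear speed of each of wide_brush, oval_brush, small_brush below 0.02 m/s and value of joint strap below 0.04 rad); the robot touches nothing.
It fails at once if a pot, jar, tin, the sanding block, the tape roll or the filling knife is shoved or tipped (moved more than 25 mm) (distance of any of sample_pot, rinse_jar, paint_tin, wax_tin, sanding_block, tape_roll, filling_knife from where it was at the start of the episode above 0.025 m).
It fails at once if a brush is dropped or thrown (faster than 0.7 m/s while the fingers do not touch it) ((contact force between the fingers and wide_brush below 0.05 N and linear speed of wide_brush above 0.7 m/s) or (contact force between the fingers and oval_brush below 0.05 N and linear speed of oval_brush above 0.7 m/s) or (contact force between the fingers and small_brush below 0.05 N and linear speed of small_brush above 0.7 m/s)).
It fails at once if the fingers press on the bristles of a brush (over 2 N) (contact force between the fingers and wide_brush_c0 above 2 N or contact force between the fingers and oval_brush_c0 above 2 N or contact force between the fingers and small_brush_c0 above 2 N).
It also fails if it takes over 72 s, if anything falls off the work surface, if the arm or the gripper's body presses on something with over 40 N, if the wrist force passes 120 N, or if a joint passes its speed limit or range.

## Working session

There is one attempt and no reset: what is moved stays moved. The work goes in short steps, Python scripts to look and compute and a tool call to move; the robot and the scene stay as the last step left them, time stands still between calls to the robot, and variables do not carry over. Pictures are saved under pics/ and viewed, at most 10 in all, crops included, and the job is handed in when it is done.

Besides the shell and the picture viewer there is one more tool, called after "Emit:" as name(argument=value, ...), one argument or row to a line, values as JSON. play_rows: Moves the arm, as the interface text tells. Its arguments: {"type":"object","properties":{"motion":{"type":"array","items":{"type":"array","items":{"type":"array","items":{"type":"number"}}}},"jaw":{"type":"number"},"squeeze":{"type":"number"}},"required":["motion"]}

```bash
ls; mkdir -p pics
python3 - <<'E'
from bench import sensors, optics, job, r
import cv2,numpy as np
print(sensors.sense()); print(r.pinch_z)
for n in ["scene","side"]:
    s=optics.snapshot(n); cv2.imwrite(f"pics/{n}0.png",s["pixels"][:,:,::-1]); np.savez(f"{n}0.npz",**s)
    print(n,s["mtx"].tolist(),s["k1"],s["R"].round(3).tolist(),s["t"])
s=optics.snapshot("wrist");print(s["T_tool_cam"],s["mtx"],s["k1"])
E
```

```text
pics
{'time': 0.0, 'joint_pos': array([ 6.13402772e+01,  7.51559259e+00,  8.53298706e+01, -2.28586711e-03,
        8.72622999e+01, -4.89281466e+00]), 'qd': array([ 0.08361149,  0.04860388, -0.0330226 ,  0.0539841 , -0.11803442,
        0.05591759]), 'joint_efforts': array([-1.54377653e-03, -5.69429398e+01, -5.00535822e+01, -3.72779768e-04,
        1.56655954e-02,  3.76778485e-05]), 'tool_pos': array([241.53093947, 548.62629054, 230.23372544]), 'tcp_rot': array([-1.79892435e+02, -6.91659062e-03,  1.56233197e+02]), 'ft_force': array([0.59860045, 0.24222579, 0.0546667 ]), 'wrist_torque': array([-0.0120117 , -0.00415566,  0.00540105]), 'grip_force': 0.0, 'finger_gap': 85.58810938841685}
18.700000000000003
scene [[412.0552639799077, 0.0, 319.4314646142458], [0.0, 412.0552639799077, 197.9924160611507], [0.0, 0.0, 1.0]] -0.09857068309474905 [[-0.826, 0.563, -0.016], [0.361, 0.507, -0.782], [-0.432, -0.653, -0.622]] [ 435.06923169 -134.62364659 1449.77206477]
side [[377.97473649181364, 0.0, 317.95889297868865], [0.0, 377.97473649181364, 206.31580806634594], [0.0, 0.0, 1.0]] -0.04163038013095695 [[0.755, -0.656, 0.012], [-0.345, -0.413, -0.843], [0.558, 0.632, -0.538]] [-396.80534165  269.8434319   916.53925429]
[[ 7.09457475e-04 -9.61333835e-01 -2.75384739e-01  6.91523080e+01]
 [ 9.99999611e-01  5.37618944e-04  6.99479274e-04 -1.28750430e-02]
 [-5.24381041e-04 -2.75385128e-01  9.61333842e-01 -1.42503285e+02]
 [ 0.00000000e+00  0.00000000e+00  0.00000000e+00  1.00000000e+00]] [[357.27243724   0.         317.89600679]
 [  0.         357.27243724 192.99976969]
 [  0.           0.           1.        ]] -0.08269305011845299
```

View pics/scene0.png

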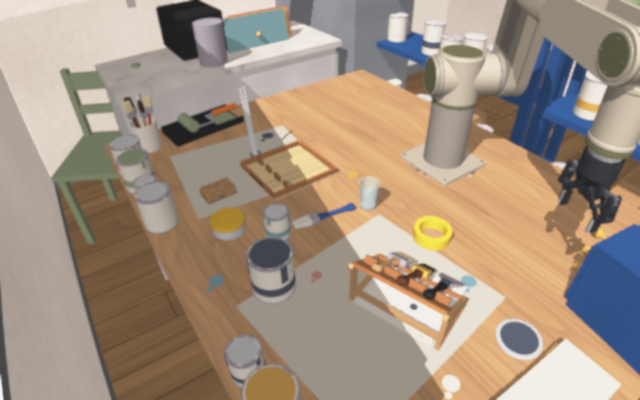

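View pics/side0.png

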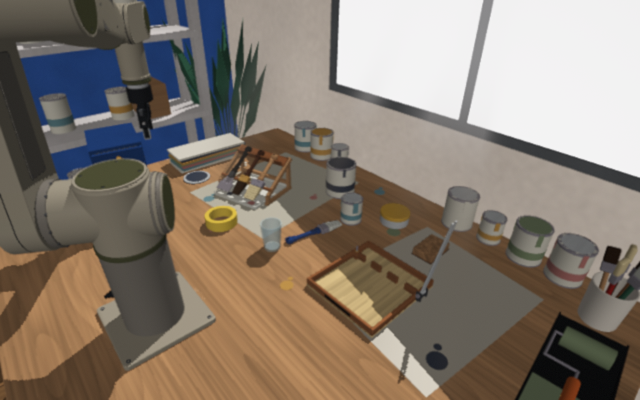

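The scene view shows the tray at about (290,165), the small brush at (325,215) and the rack at (405,290). In the side view they are at (370,285), (312,233) and (250,178). Next I'm taking an enlarged mosaic for the features.

```bash
cat > h.py <<'E'
import numpy as np, cv2
from scipy.spatial.transform import Rotation as Ro
def load(n):
    return dict(np.load(n))
def ray(s,uv):
    K=s["mtx"]; d=cv2.undistortPoints(np.array([[uv]],float),K,np.array([s["k1"],0,0,0,0],float))  # k1 model: distorted=und*(1+k1 r^2)
    d=np.array([*d[0,0],1.0]); R=s["R"];t=s["t"]
    return -R.T@t, R.T@d
def plane(s,uv,z):
    o,d=ray(s,uv); return o+d*(z-o[2])/d[2]
def tri(s1,a,s2,b):
    o1,d1=ray(s1,a);o2,d2=ray(s2,b)
    A=np.stack([d1,-d2],1); k=np.linalg.lstsq(A,o2-o1,rcond=None)[0]
    p,q=o1+k[0]*d1,o2+k[1]*d2
    return (p+q)/2,np.linalg.norm(p-q)
def proj(s,X):
    rv=cv2.Rodrigues(s["R"])[0]
    return cv2.projectPoints(np.array(X,float).reshape(-1,1,3),rv,np.array(s["t"],float),s["mtx"],np.array([s["k1"],0,0,0,0],float))[0][:,0]
def wrist(optics,sensors):
    st=sensors.sense(); s=optics.snapshot("wrist")
    T=np.eye(4);T[:3,:3]=Ro.from_euler('xyz',st["tcp_rot"],degrees=True).as_matrix();T[:3,3]=st["tool_pos"]
    M=np.linalg.inv(T@s["T_tool_cam"]); s["R"]=M[:3,:3];s["t"]=M[:3,3]; return s,st
def rows(st,pos,rpy):
    """goal in tool axes: shift cm, rotvec deg"""
    R=Ro.from_euler('xyz',st["tcp_rot"],degrees=True); G=Ro.from_euler('xyz',rpy,degrees=True)
    return np.r_[R.inv().apply(np.array(pos)-st["tool_pos"])/10,(R.inv()*G).as_rotvec(degrees=True)].round(2).tolist()
E
python3 - <<'E'
from h import *
a=load("scene0.npz");b=load("side0.npz")
def c(s,x,y,w,h):
    return cv2.resize(s["pixels"][y:y+h,x:x+w,::-1],(400,300),interpolation=cv2.INTER_CUBIC)
m=np.vstack([np.hstack([c(a,225,80,133,100),c(a,340,240,133,100)]),np.hstack([c(b,300,215,160,120),c(b,200,135,107,80)])])
cv2.imwrite("pics/m0.png",m)
E
```

```text
(no output)
```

View pics/m0.png

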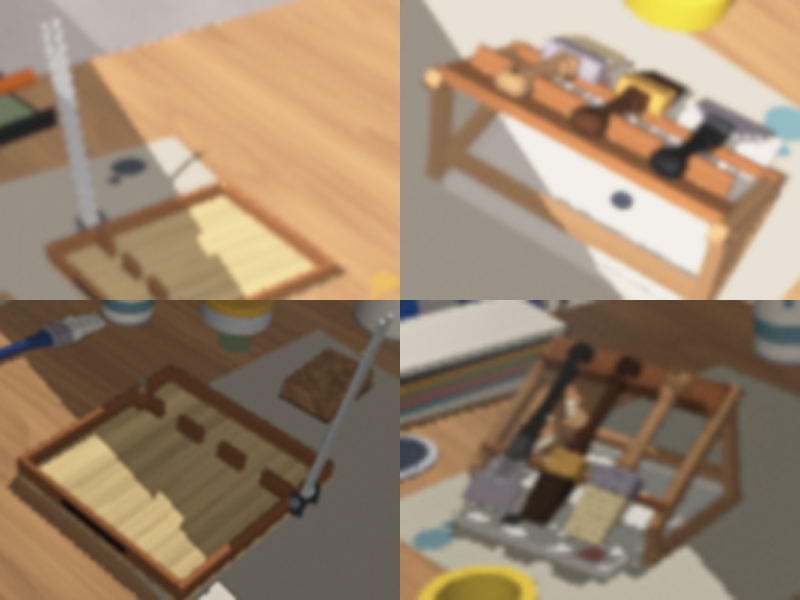

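Top left is the tray with its strap upright at the left corner. Top right is the rack: pale-wood handle left, dark middle, black knife right (+y). I'm turning the clicked corners into coordinates.

Run:
```python
from h import *
a=load("scene0.npz");b=load("side0.npz")
f=lambda x,y:(225+x/3.008,80+y/3.008)
g=lambda x,y:(340+(x-400)/3.008,240+y/3.008)
h=lambda x,y:(300+x/2.5,215+(y-300)/2.5)
k=lambda x,y:(200+(x-400)/3.74,135+(y-300)/3.74)
np.set_printoptions(precision=1,suppress=True)
print("scene tray",[plane(a,f(*p),26) for p in [(340,270),(222,183),(46,245)]])
print("side tray",[plane(b,h(*p),26) for p in [(18,465),(170,366),(333,465),(185,597)]])
print("strap tip",tri(a,f(50,20),b,h(388,318)),"hinge",tri(a,f(90,222),b,h(302,500)))
print("wide tail",tri(a,g(510,80),b,k(680,380)))
print("oval tail",tri(a,g(588,118),b,k(627,366)))
print("knife tail",tri(a,g(668,160),b,k(580,352)))
print("rack top ends", tri(a,g(432,77),b,k(740,388)),tri(a,g(718,232),b,k(553,345)))
print("ferrules side z~55",plane(b,k(612,480),60),plane(b,k(565,462),60),plane(b,k(510,470),60))
for s in (a,b):
    hsv=cv2.cvtColor(s["pixels"],cv2.COLOR_RGB2HSV); m=cv2.inRange(hsv,(108,120,40),(125,255,255))
    n,l,st,c=cv2.connectedComponentsWithStats(m)
    for i in range(1,n):
        if 15<st[i][4]<800 :
            ys,xs=np.where(l==i); q=np.array([plane(s,(x,y),10)[:2] for x,y in zip(xs,ys)]); 
            if q[:,0].mean()>300 and q[:,0].mean()<800:
                u,w,v=np.linalg.svd(q-q.mean(0)); pr=(q-q.mean(0))@v[0]; print(st[i],q.mean(0),v[0],pr.min(),pr.max(),"w",w[1]/len(q)**.5*3.46)
```

```text
scene tray [array([ 359.3, -135.1,   26. ]), array([ 365.6, -370.7,   26. ]), array([ 602.8, -372.5,   26. ])]
side tray [array([ 345.5, -163.8,   26. ]), array([ 593.3, -151.6,   26. ]), array([ 599.5, -380.4,   26. ]), array([ 352. , -392.8,   26. ])]
strap tip (array([ 539.8, -425.4,  266.2]), np.float64(2.8190923633217895)) hinge (array([ 536.5, -388.8,   23.4]), np.float64(2.9925592008517494))
wide tail (array([600.8, 332.3, 129.8]), np.float64(1.5368023669916604))
oval tail (array([579.1, 392. , 130.2]), np.float64(0.2870649684368917))
knife tail (array([560.7, 451.3, 130.5]), np.float64(0.9633414965112749))
rack top ends (array([642.3, 291.9, 123.3]), np.float64(4.251891327664689)) (array([565. , 508.2, 117.1]), np.float64(4.663554958169327))
ferrules side z~55 [503.5 312.9  60. ] [488.1 373.4  60. ] [438.2 393.6  60. ]
[320 205  34  13  97] [471.   18.8] [ 1.  -0.2] -49.2389366458731 59.716010368492995 w 14.352064398169825
[215 111  11  24  99] [ 746.6 1040.7] [-0.5 -0.9] -242.91777385014137 118.17139575116471 w 46.48657720848296
[195 118  10  22 133] [ 644.9 1075.5] [-0.4 -0.9] -162.20438234199705 148.82997236238833 w 32.047672931219566
[287 228  33  15 114] [474.8  16.5] [-1.   0.2] -59.85464545695148 55.0772174189671 w 19.058907464479166
```

Run:
```python
from h import *
from bench import sensors
print(rows(sensors.sense(),[520,376,330],[180,0,198.6]))
```

```text
[-32.44, -4.6, -9.95, -0.08, -0.04, -42.37]
```

Emit:
play_rows(
  motion=[
    [[-4.5, -0.6, -1.5, 0, 0, 0], [-9, -1.3, -3, 0, 0, 0], [-13.5, -1.9, -4.5, 0, 0, 0], [-18, -2.5, -6, 0, 0, 0], [-22.5, -3.2, -7, 0, 0, 0]],
  ],
)

```text
time: 0.65
tool_pos: [436.3, 428.2, 302.4]
tcp_rot: [179.9, 0.0, 156.2]
ft_force: [0.3, 0.1, -0.4]
finger_gap: 85.2
grip_force: 0.0
```

Emit:
play_rows(
  motion=[
    [[-3.5, -0.5, -1, 0, 0, -8.5], [-6.6, -0.9, -2, 0, 0, -17], [-9.9, -1.4, -3, 0, 0, -25.5], [-9.9, -1.4, -3, 0, 0, -34], [-9.9, -1.4, -3, 0, 0, -42.4]],
  ],
)

```text
time: 1.15
tool_pos: [520.9, 375.4, 331.1]
tcp_rot: [-180.0, -0.0, -161.1]
ft_force: [-0.0, -0.8, -0.1]
finger_gap: 85.5
grip_force: 0.0
```

Emit:
play_rows(
  motion=[
    [[0, 0, 0, 0, 0, 0], [0, 0, 0, 0, 0, 0]],
  ],
)

```text
time: 1.35
tool_pos: [519.6, 376.4, 330.9]
tcp_rot: [-180.0, -0.0, -161.6]
ft_force: [-0.3, -0.4, 0.2]
finger_gap: 85.4
grip_force: 0.0
```

Run:
```python
from h import *
from bench import sensors,optics
s,st=wrist(optics,sensors); np.savez("w1.npz",**s); cv2.imwrite("pics/w1.png",s["pixels"][:,:,::-1]); print(st["tool_pos"],st["tcp_rot"],st["time"],st["joint_pos"])
```

```text
[519.6116071  376.43771731 330.90015455] [-1.79991591e+02 -3.70097259e-02 -1.61618223e+02] 1.35 [ 3.13449432e+01  1.30445881e+01  6.87488054e+01  1.08639924e-04
  9.82445594e+01 -7.70368210e+01]
```

View pics/w1.png

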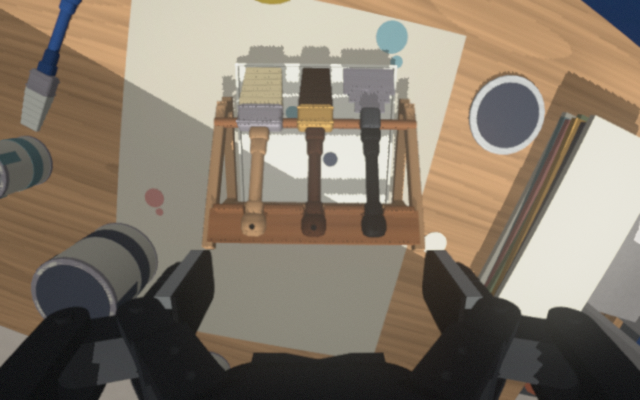

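Wrist view: wide brush hole (253,226), bristle end (265,68); oval hole (314,226), end (316,68); knife on the right, (373,226). Small brush sits at the top left with its bristle end at (33,128).

Run:
```python
from h import *
np.set_printoptions(precision=1,suppress=True)
s=load("w1.npz"); c,sn=np.cos(.56),np.sin(.56)
H=lambda x,z=18:83-x*sn+z*c
for nm,L in dict(wide=[(-85,252,236),(65,262.5,104),(115,265.5,68)],oval=[(-85,313.5,236),(65,316.5,105),(115,316,68)],knife=[(-85,374,236),(65,368,108)]).items():
    P=[plane(s,(u,v),H(x)) for x,u,v in L]
    d=P[0]-P[1]; yaw=np.arctan2(d[1],d[0])
    print(nm,np.degrees(yaw),np.linalg.norm(d[:2]),150*c)
    for (x,_,_),p in zip(L,P):
        # rack-frame x of point relative to tool origin: -x*c - 18*sn
        f=-x*c-18*sn; print("  origin est",p[:2]-f*np.array([np.cos(yaw),np.sin(yaw)]))
b=load("w1.npz")
hsv=cv2.cvtColor(s["pixels"],cv2.COLOR_RGB2HSV); m=cv2.inRange(hsv,(105,120,40),(125,255,255)); m[:,120:]=0
ys,xs=np.where(m); print("blue",len(xs)); q=np.array([plane(s,(x,y),13)[:2] for x,y in zip(xs,ys)]); u,w,v=np.linalg.svd(q-q.mean(0)); print(v[0],q.min(0),q.max(0))
print("small: end",plane(s,(33,130),9),"ferrule/bristle",plane(s,(39,98),18),"shoulder",plane(s,(45,75),16))
```

```text
wide 16.764919183463817 125.7707246824916 127.08826665201242
  origin est [547.  317.6]
  origin est [548.3 318. ]
  origin est [550.2 318.3]
oval 17.17153807676128 124.28946567945842 127.08826665201242
  origin est [527.6 375.4]
  origin est [530.2 376.3]
  origin est [531.6 375. ]
knife 18.335121475744746 121.17861132465471 127.08826665201242
  origin est [508.9 431.5]
  origin est [514.5 433.4]
blue 958
[ 1.  -0.2] [436.4  -4.4] [537.3  37.8]
small: end [618.4  -2.8   9. ] ferrule/bristle [570.4   7.1  18. ] shoulder [539.2   9.6  16. ]
```

```bash
cat >> h.py <<'E'
def pose_on(origin,xdir,zdir,gx=4,gz=4,off=0,flip=False):
    """TCP pose for gripping a brush at x=gx,z=gz; off = extra along its z. tool x = brush x (or -x if flip)"""
    x=np.array(xdir,float);x/=np.linalg.norm(x);z=np.array(zdir,float);z/=np.linalg.norm(z)
    p=np.array(origin,float)+x*gx+z*(gz+off); tx=-x if flip else x
    return p,Ro.from_matrix(np.stack([tx,np.cross(-z,tx),-z],1))
def rackpose(o,psi,**k):
    c,s=np.cos(.56),np.sin(.56);cp,sp=np.cos(psi),np.sin(psi)
    return pose_on(o,[-c*cp,-c*sp,-s],[-s*cp,-s*sp,c],**k)
def plan(st,targets):
    from scipy.spatial.transform import Slerp
    p=np.array(st["tool_pos"]);R=Ro.from_euler('xyz',st["tcp_rot"],degrees=True)
    for name,(q,G) in targets:
        ang=np.degrees((R.inv()*G).magnitude());d=np.linalg.norm(q-p)
        n=max(1,int(np.ceil(max(d/240,ang/41)))); sl=Slerp([0,1],Ro.concatenate([R,G])); 
        for i in range(n):
            a=p+(q-p)*i/n;b=p+(q-p)*(i+1)/n;A=sl(i/n);B=sl((i+1)/n)
            print(name,np.r_[A.inv().apply(b-a)/10,(A.inv()*B).as_rotvec(degrees=True)].round(2).tolist(),"rows>=%.1f"%max(d/n/50,ang/n/8.59))
        p,R=q,G
E
python3 - <<'E'
from h import *
from bench import sensors
o=[548.3,318,83];k=np.radians(17.5)
plan(sensors.sense(),[("pre",rackpose(o,k,off=70)),("near",rackpose(o,k,off=0))])
print(rackpose(o,k)[0])
E
```

```text
pre [3.38, -6.4, 18.74, 0.25, -32.12, 0.89] rows>=4.0
near [-0.0, -0.0, 7.0, 0.0, 0.0, 0.0] rows>=1.4
[543.04142863 316.34197882  84.26427565]
```

Emit:
play_rows(
  motion=[
    [[0.7, -1.3, 3.7, 0.05, -6.4, 0.2], [1.4, -2.6, 7.5, 0.1, -12.8, 0.4], [2.1, -3.9, 11.2, 0.2, -19.3, 0.6], [2.8, -5.2, 15, 0.2, -25.7, 0.8], [3.38, -6.4, 18.74, 0.25, -32.12, 0.89]],
  ],
  jaw=0.5,
  squeeze=50,
)

```text
time: 1.9
tool_pos: [507.9, 305.2, 143.9]
tcp_rot: [179.8, 32.5, -162.5]
ft_force: [0.9, -0.6, -0.3]
finger_gap: 43.1
grip_force: 0.0
```

Emit:
play_rows(
  motion=[
    [[0, 0, 0, 0, 0, 0], [0, 0, 0, 0, 0, 0]],
  ],
)

```text
time: 2.1
tool_pos: [500.9, 301.3, 134.4]
tcp_rot: [-179.8, 31.0, -162.3]
ft_force: [1.9, 0.4, 2.0]
finger_gap: 42.8
grip_force: 0.0
```

Run:
```python
from h import *
from bench import sensors,optics
s,st=wrist(optics,sensors); np.savez("w2.npz",**s); cv2.imwrite("pics/w2.png",s["pixels"][:,:,::-1])
o=[548.3,318,83];k=np.radians(17.5)
G=rackpose(o,k,off=0)
print(G[0],G[1].as_euler('xyz',degrees=True),st["tool_pos"],st["tcp_rot"],st["joint_pos"],st["finger_gap"])
c,sn=np.cos(.56),np.sin(.56)
R=G[1].as_matrix();bx=R[:,0];bz=-R[:,2];by=np.cross(bz,bx)
for x,y,z in [(115,25,18),(115,-25,18),(65,25,18),(65,-25,18),(0,7,15),(0,-7,15),(-50,7,15),(-50,-7,15)]: print((x,y,z),proj(s,np.array(o)+bx*x+by*y+bz*z).round(1))
```

```text
[543.04142863 316.34197882  84.26427565] [-180.           32.08563653 -162.5       ] [500.94661021 301.25719717 134.44904764] [-179.84527705   31.03369328 -162.31983023] [ 30.04480268 -17.1631884  124.50259872  -9.60383925  42.64908575
 -72.26413139] 42.82253190742282
(115, 25, 18) [[273.9  32.8]]
(115, -25, 18) [[370.8  33.3]]
(65, 25, 18) [[275.8 130. ]]
(65, -25, 18) [[367.7 130.4]]
(0, 7, 15) [[309.3 239.5]]
(0, -7, 15) [[332.7 239.6]]
(-50, 7, 15) [[309.5 312.1]]
(-50, -7, 15) [[331.4 312.2]]
```

View pics/w2.png

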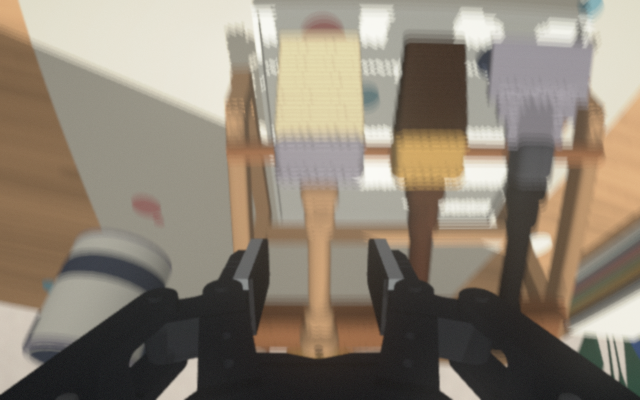

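The wide handle lies at column 319, midway between the fingers (predicted 321). The arm may not have settled, so I'm holding to check.

Emit:
play_rows(
  motion=[
    [[0, 0, 0, 0, 0, 0], [0, 0, 0, 0, 0, 0], [0, 0, 0, 0, 0, 0]],
  ],
)

```text
time: 2.45
tool_pos: [511.3, 306.9, 149.0]
tcp_rot: [179.9, 32.4, -162.4]
ft_force: [0.4, -0.5, -1.0]
finger_gap: 42.6
grip_force: 0.0
```

Run:
```python
from h import *
from bench import sensors,optics
s,st=wrist(optics,sensors); np.savez("w3.npz",**s); cv2.imwrite("pics/w3.png",s["pixels"][:,:,::-1])
o=[548.3,318,83];k=np.radians(17.5)
G=rackpose(o,k,off=0)
print(st["tool_pos"],st["tcp_rot"],st["joint_pos"],st["qd"])
R=G[1].as_matrix();bx=R[:,0];bz=-R[:,2];by=np.cross(bz,bx)
im=s["pixels"][:,:,::-1].copy()
for x,y,z in [(115,25,18),(115,-25,18),(65,25,18),(65,-25,18),(0,7,15),(0,-7,15),(-50,7,15),(-50,-7,15)]:
    q=proj(s,np.array(o)+bx*x+by*y+bz*z)[0]; cv2.circle(im,(int(q[0]),int(q[1])),2,(0,0,255),-1)
    for d in (62,): 
        q=proj(s,np.array(o)+bx*x+by*(y-d)*1.0+bz*z)[0]; cv2.circle(im,(int(q[0]),int(q[1])),2,(0,255,0),-1)
cv2.imwrite("pics/w3.png",im)
```

```text
[511.34435907 306.94984618 149.04379815] [ 179.89142153   32.40861006 -162.36063308] [ 30.01863422 -17.1715215  123.39101952  -9.65767839  42.36567525
 -72.33804098] [-0.12626832  0.07192304  2.4776378  -0.0816961  -0.31828853  0.04043807]
```

View pics/w3.png

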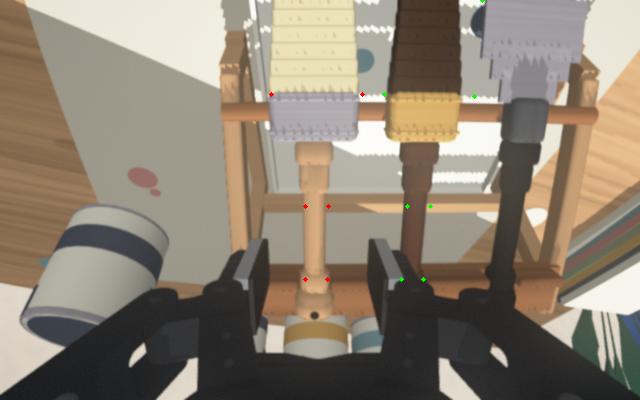

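Run:
```python
from h import *
np.set_printoptions(precision=1,suppress=True)
a=load("w1.npz");b=load("w3.npz");c=load("w2.npz")
o=np.array([548.3,318,83]);R=rackpose(o,np.radians(17.5))[1].as_matrix();bx=R[:,0];bz=-R[:,2];by=np.cross(bz,bx);B=np.stack([bx,by,bz])
for n,u,v in [("w junction",(262.5,104.5),(313.5,93)),("w hole",(253,226.5),(315,315)),("w ferr end",(259.5,129),(314,140)),("o junct",(316.5,105),(424,95)),("o ferr end",(315.5,129),(423,140))]:
    p,r=tri(a,u,b,v); print(n,p,r,"in brush frame",B@(p-o))
```

```text
w junction [487.8 298.   60.4] 2.3572624985223896 in brush frame [66.   0.9 14.7]
w hole [599.2 333.3 137.9] 0.5569888357136713 in brush frame [-74.2   0.7  18.3]
w ferr end [513.3 304.9  69.8] 0.4808884570513814 in brush frame [38.7  2.   8.7]
o junct [469.4 356.5  61. ] 2.1027639194290115 in brush frame [ 65.6 -60.5  15.2]
o ferr end [492.9 364.9  71.2] 1.6720971799683373 in brush frame [ 39.1 -61.4  10.5]
```

Emit:
play_rows(
  motion=[
    [[0, 0, 0, 0, 0, 0]],
  ],
)

```text
time: 2.6
tool_pos: [509.3, 305.7, 145.6]
tcp_rot: [180.0, 32.2, -162.3]
ft_force: [-0.8, 0.4, -0.0]
finger_gap: 42.8
grip_force: 0.0
```

Emit:
play_rows(
  motion=[
    [[0, -0.12, 1.5, 0, 0, 0], [0, -0.12, 3.5, 0, 0, 0], [0, -0.12, 5.5, 0, 0, 0], [0, -0.12, 6.6, 0, 0, 0], [0, -0.12, 7.1, 0, 0, 0]],
  ],
)

```text
time: 3.1
tool_pos: [544.4, 315.2, 82.5]
tcp_rot: [-180.0, 32.0, -162.3]
ft_force: [0.2, -0.4, -0.7]
finger_gap: 42.7
grip_force: 0.0
```

Emit:
play_rows(
  motion=[
    [[0, 0, 0, 0, 0, 0], [0, 0, 0, 0, 0, 0]],
  ],
)

```text
time: 3.3
tool_pos: [544.7, 315.6, 84.5]
tcp_rot: [180.0, 32.1, -162.3]
ft_force: [-0.4, 0.2, -0.2]
finger_gap: 42.8
grip_force: 0.0
```

Emit:
play_rows(
  motion=[
    [[0, 0, 0, 0, 0, 0], [0, 0, 0, 0, 0, 0], [0, 0, 0, 0, 0, 0], [0, 0, 0, 0, 0, 0]],
  ],
  jaw=0,
)

```text
time: 3.7
tool_pos: [544.7, 315.7, 85.0]
tcp_rot: [180.0, 32.2, -162.3]
ft_force: [-5.4, -1.0, 5.7]
finger_gap: 12.4
grip_force: 49.3
```

```bash
cat >> h.py <<'E'
def traypose(T,y,off=0,x=14,gx=4,gz=3,flip=False):
    X,Y,yaw=T;c,s=np.cos(yaw),np.sin(yaw)
    o=[X+c*x-s*y,Y+s*x+c*y,5]
    return pose_on(o,[-c,-s,0],[0,0,1],gx=gx,gz=gz,off=off,flip=flip)
E
python3 - <<'E'
from h import *
from bench import sensors
st=sensors.sense()
o=[548.7,316.8,83];k=np.radians(17.5);T=(472.5,-272,np.radians(2.8))
p,G=rackpose(o,k,off=60); 
m=(np.array([490,200,230]),traypose(T,58)[1]); f=traypose(T,58,off=210)
plan(st,[("lift",(p,Ro.from_euler('xyz',st["tcp_rot"],degrees=True))),("mid",m),("tray",f)])
E
```

```text
lift [0.15, -0.0, -6.01, 0.0, 0.0, 0.0] rows>=1.2
mid [-0.47, -9.35, -10.92, 4.21, 31.97, 14.52] rows>=4.1
tray [1.53, -20.63, 0.6, 0.0, 0.0, 0.0] rows>=4.1
tray [1.53, -20.63, 0.6, 0.0, 0.0, 0.0] rows>=4.1
```

Emit:
play_rows(
  motion=[
    [[0, 0, -0.6, 0, 0, 0], [0, 0, -1.8, 0, 0, 0], [0, 0, -3.2, 0, 0, 0], [0, 0, -4.8, 0, 0, 0], [0, 0, -6, 0, 0, 0]],
  ],
)

```text
time: 4.2
tool_pos: [513.5, 305.5, 135.6]
tcp_rot: [180.0, 32.1, -162.3]
ft_force: [0.4, 0.5, -0.7]
finger_gap: 12.5
grip_force: 50.0
```

Emit:
play_rows(
  motion=[
    [[-0.1, -1.9, -2.2, 0.84, 6.4, 2.9], [-0.2, -3.7, -4.4, 1.7, 12.8, 5.8], [-0.3, -5.6, -6.5, 2.5, 19.2, 8.7], [-0.4, -7.5, -8.7, 3.4, 25.6, 11.6], [-0.5, -9.4, -10.9, 4.2, 32, 14.5]],
  ],
)

```text
time: 4.7
tool_pos: [491.1, 199.4, 232.0]
tcp_rot: [-180.0, -0.3, -177.2]
ft_force: [1.4, -0.1, -1.5]
finger_gap: 12.4
grip_force: 50.0
```

Emit:
play_rows(
  motion=[
    [[0.3, -3, 0.1, 0, 0, 0], [0.6, -7, 0.2, 0, 0, 0], [0.9, -11.5, 0.3, 0, 0, 0], [1.2, -16, 0.5, 0, 0, 0], [1.5, -20.6, 0.6, 0, 0, 0]],
  ],
)

```text
time: 5.2
tool_pos: [486.0, -8.1, 224.1]
tcp_rot: [-180.0, -0.1, -177.1]
ft_force: [1.0, -0.8, -0.9]
finger_gap: 12.6
grip_force: 50.0
```

Emit:
play_rows(
  motion=[
    [[0.4, -4.7, 0.1, 0, 0, 0], [0.7, -9.4, 0.3, 0, 0, 0], [1.1, -14, 0.4, 0, 0, 0], [1.4, -18.5, 0.5, 0, 0, 0], [1.5, -20.6, 0.6, 0, 0, 0]],
  ],
)

```text
time: 5.7
tool_pos: [480.9, -216.5, 218.3]
tcp_rot: [-179.9, -0.1, -177.3]
ft_force: [0.4, 0.4, -1.3]
finger_gap: 12.7
grip_force: 50.0
```

Emit:
play_rows(
  motion=[
    [[0, 0, 0, 0, 0, 0], [0, 0, 0, 0, 0, 0], [0, 0, 0, 0, 0, 0], [0, 0, 0, 0, 0, 0]],
  ],
)

```text
time: 6.1
tool_pos: [482.1, -212.0, 218.3]
tcp_rot: [-180.0, -0.1, -177.1]
ft_force: [-0.9, 0.4, -1.6]
finger_gap: 12.4
grip_force: 50.0
```

Run:
```python
from h import *
from bench import sensors,optics
s,st=wrist(optics,sensors); np.savez("w4.npz",**s); cv2.imwrite("pics/w4.png",s["pixels"][:,:,::-1])
print(st["tool_pos"],st["tcp_rot"],st["qd"],st["joint_pos"])
```

```text
[ 482.12035909 -211.95221141  218.27361141] [-1.79969763e+02 -7.63713291e-02 -1.77086270e+02] [-0.05013931  0.09212907 -0.13487991 -0.0190325  -0.13427277  0.0226616 ] [-2.92643517e+01 -3.51321763e+00  9.78669640e+01 -6.64521459e-02
  8.56947940e+01 -1.22173085e+02]
```

View pics/w4.png

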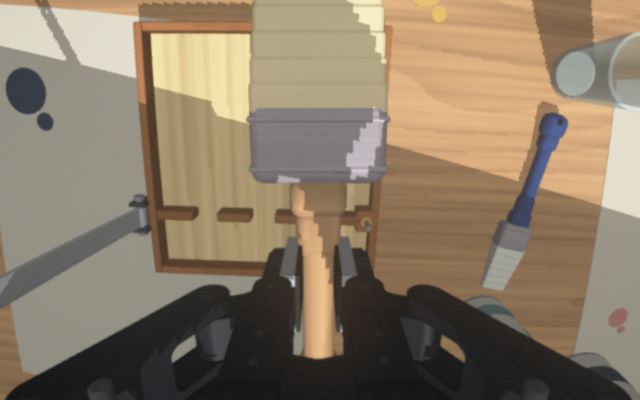

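Tray in wrist view: corners at (135,24), (154,273), (374,275), (391,27); notch gaps at (207,214) and (263,214); strap hinge at left, (140,213); stud at (367,224). The small brush lies with its tail at (557,115) and bristle end at (495,288). The wide brush is held straight.

Run:
```python
from h import *
np.set_printoptions(precision=1,suppress=True)
s=load("w4.npz")
C=[plane(s,p,26) for p in [(135,24),(154,273),(374,275),(391,27)]]
print(C, "mid",np.mean(C,0),[np.linalg.norm(C[i]-C[(i+1)%4]) for i in range(4)])
d=(C[1]-C[0])+(C[2]-C[3]); e=(C[2]-C[1])+(C[3]-C[0]); print("yaw",np.degrees(np.arctan2(d[1],d[0])),np.degrees(np.arctan2(e[1],e[0]))-90)
yaw=np.arctan2(d[1],d[0]);m=np.mean(C,0);A=np.array([[np.cos(yaw),np.sin(yaw)],[-np.sin(yaw),np.cos(yaw)]])
for n,p,z in [("n1",(207,212),26),("n2",(263.5,213),26),("stud",(366,223),44),("hinge",(138,214),29)]: print(n,A@(plane(s,p,z)-m)[:2])
print("small hole",plane(s,(559,122),18),"tail end",plane(s,(556,114),12),"end",[plane(s,p,15) for p in [(483,287),(506,290)]],"junction",[plane(s,p,18) for p in [(491,247),(523,252)]])
```

```text
[array([ 360.2, -382.3,   26. ]), array([ 606.3, -381. ,   26. ]), array([ 594.9, -147.4,   26. ]), array([ 353.9, -154.6,   26. ])] mid [ 478.8 -266.3   26. ] [np.float64(246.14595870395928), np.float64(233.8421284571709), np.float64(241.09002276311654), np.float64(227.72643327012278)]
yaw 0.9893477935447377 2.1889090109785485
n1 [ 54.2 -55.1]
n2 [53.2  1.7]
stud [ 53.5 101.3]
hinge [  58.  -125.2]
small hole [425.9  22.8  18. ] tail end [418.5  22.   12. ] end [array([611.2, -20.9,  15. ]), array([614.3,   7. ,  15. ])] junction [array([561.1, -23.2,  18. ]), array([565.6,  14.3,  18. ])]
```

Run:
```python
from h import *
np.set_printoptions(precision=1,suppress=True)
s=load("w4.npz"); hsv=cv2.cvtColor(s["pixels"],cv2.COLOR_RGB2HSV).astype(int)
p=s["pixels"][210:217].astype(float); r=(p[...,0]/(p[...,2]+1)).mean(0); v=p[...,1].mean(0)
print("profile G",dict(zip(range(186,300,2),v[186:300:2].astype(int))));print(dict(zip(range(345,380,2),v[345:380:2].astype(int))))
print("col 235 rows",dict(zip(range(196,230,2),s["pixels"][196:230:2,235,1].tolist())))
```

```text
profile G {186: np.int64(77), 188: np.int64(76), 190: np.int64(76), 192: np.int64(69), 194: np.int64(61), 196: np.int64(66), 198: np.int64(105), 200: np.int64(143), 202: np.int64(148), 204: np.int64(151), 206: np.int64(154), 208: np.int64(151), 210: np.int64(147), 212: np.int64(144), 214: np.int64(139), 216: np.int64(130), 218: np.int64(96), 220: np.int64(79), 222: np.int64(76), 224: np.int64(76), 226: np.int64(76), 228: np.int64(75), 230: np.int64(75), 232: np.int64(76), 234: np.int64(75), 236: np.int64(75), 238: np.int64(76), 240: np.int64(75), 242: np.int64(75), 244: np.int64(75), 246: np.int64(75), 248: np.int64(73), 250: np.int64(66), 252: np.int64(82), 254: np.int64(148), 256: np.int64(151), 258: np.int64(146), 260: np.int64(148), 262: np.int64(146), 264: np.int64(146), 266: np.int64(149), 268: np.int64(151), 270: np.int64(151), 272: np.int64(148), 274: np.int64(133), 276: np.int64(87), 278: np.int64(73), 280: np.int64(72), 282: np.int64(72), 284: np.int64(72), 286: np.int64(72), 288: np.int64(71), 290: np.int64(73), 292: np.int64(90), 294: np.int64(120), 296: np.int64(139), 298: np.int64(156)}
{345: np.int64(76), 347: np.int64(79), 349: np.int64(78), 351: np.int64(79), 353: np.int64(78), 355: np.int64(69), 357: np.int64(79), 359: np.int64(85), 361: np.int64(85), 363: np.int64(85), 365: np.int64(87), 367: np.int64(86), 369: np.int64(85), 371: np.int64(86), 373: np.int64(86), 375: np.int64(87), 377: np.int64(88), 379: np.int64(105)}
col 235 rows {196: 142, 198: 141, 200: 142, 202: 140, 204: 141, 206: 132, 208: 79, 210: 69, 212: 68, 214: 82, 216: 88, 218: 87, 220: 86, 222: 121, 224: 139, 226: 140, 228: 142}
```

Run:
```python
from h import *
np.set_printoptions(precision=1,suppress=True)
s=load("w4.npz")
P=[plane(s,(u,217.5),26) for u in (192,218.5,249,275.5)]; print(P)
n1=(P[0]+P[1])/2;n2=(P[2]+P[3])/2; print(n1,n2,np.linalg.norm(n1-n2))
for n,p,z in [("stud",(366,223),44),("hinge",(138,214),29)]: print(n,plane(s,p,z))
yaw=np.radians(2.2);c,sn=np.cos(yaw),np.sin(yaw)
rt=lambda x,y:np.array([c*x-sn*y,sn*x+c*y])
for q,l in [(n1,(59,-58)),(n2,(59,0)),(plane(s,(366,223),44),(59,104)),(plane(s,(138,214),29),(59,-122))]: print("tray origin",q[:2]-rt(*l))
```

```text
[array([ 540.7, -336. ,   26. ]), array([ 539.2, -309. ,   26. ]), array([ 537.5, -278.2,   26. ]), array([ 536.1, -251.7,   26. ])]
[ 540.  -322.5   26. ] [ 536.8 -265.    26. ] 57.58899930393819
stud [ 530.6 -164.1   44. ]
hinge [ 539.  -390.5   29. ]
tray origin [ 478.8 -266.8]
tray origin [ 477.8 -267.3]
tray origin [ 475.6 -270.3]
tray origin [ 475.4 -270.8]
```

Run:
```python
from h import *
from bench import sensors
T=(477.5,-268.3,np.radians(2.6))
st=sensors.sense()
plan(st,[("above",traypose(T,58,off=40)),("down",traypose(T,58,off=1.5))])
```

```text
above [-0.3, 0.21, 17.02, -0.04, -0.08, 0.32] rows>=3.4
down [0.0, 0.0, 3.85, 0.0, 0.0, 0.0] rows>=0.8
```

Emit:
play_rows(
  motion=[
    [[-0.1, 0.1, 3, 0, 0, 0.1], [-0.2, 0.2, 7, 0, 0, 0.3], [-0.3, 0.2, 11, 0, -0.1, 0.3], [-0.3, 0.2, 15, 0, -0.1, 0.3], [-0.3, 0.2, 17, 0, -0.1, 0.3]],
  ],
)

```text
time: 6.65
tool_pos: [482.5, -209.0, 44.2]
tcp_rot: [179.9, -0.2, -177.4]
ft_force: [-0.2, -0.1, -0.8]
finger_gap: 12.6
grip_force: 50.0
```

Emit:
play_rows(
  motion=[
    [[0, 0, 0, 0, 0, 0], [0, 0, 1, 0, 0, 0], [0, 0, 2, 0, 0, 0], [0, 0, 2.8, 0, 0, 0], [0, 0, 3.4, 0, 0, 0]],
  ],
)

```text
time: 7.15
tool_pos: [484.9, -211.3, 14.0]
tcp_rot: [-179.9, 0.0, -177.5]
ft_force: [0.1, 0.8, -1.1]
finger_gap: 12.8
grip_force: 50.0
```

Emit:
play_rows(
  motion=[
    [[0, 0, 0.25, 0, 0, 0], [0, 0, 0.45, 0, 0, 0], [0, 0, 0.45, 0, 0, 0], [0, 0, 0.45, 0, 0, 0]],
  ],
)

```text
time: 7.55
tool_pos: [484.8, -211.3, 9.9]
tcp_rot: [-179.9, 0.0, -177.5]
ft_force: [1.0, 0.3, -0.9]
finger_gap: 12.4
grip_force: 50.0
```

Emit:
play_rows(
  motion=[
    [[0, 0.1, 0.1, 0, 0, 0], [0, 0.1, 0.15, 0, 0, 0], [0, 0.1, 0.15, 0, 0, 0]],
  ],
)

```text
time: 7.85
tool_pos: [484.5, -210.1, 8.0]
tcp_rot: [-180.0, 0.0, -177.5]
ft_force: [-0.5, 0.4, -0.2]
finger_gap: 12.9
grip_force: 50.0
```

Emit:
play_rows(
  motion=[
    [[0, 0, 0, 0, 0, 0], [0, 0, 0, 0, 0, 0]],
  ],
)

```text
time: 8.05
tool_pos: [484.6, -210.2, 8.1]
tcp_rot: [-180.0, 0.0, -177.5]
ft_force: [-0.0, -0.8, -1.0]
finger_gap: 12.6
grip_force: 50.0
```

Emit:
play_rows(
  motion=[
    [[0, 0, 0, 0, 0, 0], [0, 0, 0, 0, 0, 0], [0, 0, 0, 0, 0, 0]],
  ],
  jaw=0.38,
)

```text
time: 8.35
tool_pos: [484.6, -210.2, 8.2]
tcp_rot: [-180.0, 0.0, -177.5]
ft_force: [-0.6, 0.0, 0.0]
finger_gap: 32.4
grip_force: 0.0
```

Emit:
play_rows(
  motion=[
    [[0, 0, -1.5, 0, 0, 0], [0, 0, -5, 0, 0, 0], [0, 0, -10, 0, 0, 0], [0, 0, -15, 0, 0, 0], [0, 0, -19, 0, 0, 0]],
  ],
)

```text
time: 8.85
tool_pos: [485.0, -210.3, 202.8]
tcp_rot: [-179.9, 0.2, -177.5]
ft_force: [0.5, -0.3, 0.2]
finger_gap: 32.5
grip_force: 0.0
```

Run:
```python
from h import *
from bench import sensors,optics
T=(477.5,-268.3,np.radians(2.6))
s=optics.snapshot("side"); np.savez("side1.npz",**s)
st=sensors.sense(); print(st["tool_pos"],st["finger_gap"])
R=rackpose([0,0,0],np.radians(17.5))[1].as_matrix();by=np.cross(-R[:,2],R[:,0])
o=np.array([529.8,375.6,83])+by*0.0
o2=np.array([548.3,318,83])-by*61+by*0.2; print(o,o2)
o=(o+o2)/2
k=np.radians(17.5)
plan(st,[("up",(np.array([485,-100,230.]),Ro.from_euler('xyz',st["tcp_rot"],degrees=True))),("mid",(np.array([470,200,230.]),Ro.from_euler('xyz',st["tcp_rot"],degrees=True))),("pre",rackpose(o,k,gz=2,off=60)),("near",rackpose(o,k,gz=2))])
print(rackpose(o,k,gz=2)[0])
```

```text
[ 487.98222979 -211.88559455  210.34810053] 32.5986111361542
[529.8 375.6  83. ] [530.01708739 375.98599061  83.        ]
up [-0.22, 11.18, -2.05, 0.0, 0.0, 0.0] rows>=2.3
mid [0.09, 15.02, -0.12, 0.0, 0.0, 0.0] rows>=3.0
mid [0.09, 15.02, -0.12, 0.0, 0.0, 0.0] rows>=3.0
pre [-3.14, 16.43, 9.57, -4.7, -31.3, -14.42] rows>=4.0
near [-0.0, 0.0, 6.0, 0.0, 0.0, 0.0] rows>=1.2
[525.66317489 374.45443566  82.56976543]
```

Emit:
play_rows(
  motion=[
    [[0, 3, -1, 0, 0, 0], [-0.1, 7, -2, 0, 0, 0], [-0.1, 11.5, -3.2, 0, 0, 0], [-0.2, 16, -3.2, 0, 0, 0], [-0.2, 20.5, -3.2, 0, 0, 0]],
  ],
  jaw=0.5,
)

```text
time: 9.4
tool_pos: [477.5, -3.6, 231.6]
tcp_rot: [-179.9, 0.2, -177.5]
ft_force: [1.1, 0.6, 0.1]
finger_gap: 42.8
grip_force: 0.0
```

Emit:
play_rows(
  motion=[
    [[0, 4.6, 0, 0, 0, 0], [-0.1, 9.2, 0, 0, 0, 0], [-0.1, 13.7, 0, 0, 0, 0], [-0.2, 18, 0, 0, 0, 0], [-0.2, 20.5, 0, 0, 0, 0]],
  ],
)

```text
time: 9.9
tool_pos: [469.9, 202.8, 230.9]
tcp_rot: [180.0, 0.1, -177.4]
ft_force: [0.2, 0.3, 0.2]
finger_gap: 42.7
grip_force: 0.0
```

Emit:
play_rows(
  motion=[
    [[-0.6, 3.3, 1.9, -0.9, -6.2, -2.9], [-1.2, 6.6, 3.8, -1.8, -12.4, -5.8], [-1.9, 9.9, 5.7, -2.8, -18.6, -8.6], [-2.5, 13.2, 7.6, -3.7, -25, -11.5], [-3.1, 16.4, 9.6, -4.7, -31.3, -14.4]],
  ],
)

```text
time: 10.4
tool_pos: [494.4, 367.2, 135.6]
tcp_rot: [179.2, 32.0, -162.8]
ft_force: [2.1, -1.4, -0.5]
finger_gap: 43.1
grip_force: 0.0
```

Emit:
play_rows(
  motion=[
    [[0, 0, 0, 0, 0, 0], [0, 0, 0, 0, 0, 0], [0, 0, 0, 0, 0, 0], [0, 0, 0, 0, 0, 0], [0, 0, 0, 0, 0, 0]],
  ],
)

```text
time: 10.9
tool_pos: [495.7, 364.6, 135.5]
tcp_rot: [179.3, 31.7, -163.0]
ft_force: [0.3, -0.1, 0.1]
finger_gap: 42.7
grip_force: 0.0
```

Run:
```python
from h import *
from bench import sensors,optics
s,st=wrist(optics,sensors); np.savez("w5.npz",**s)
o=np.array([529.9,375.8,83]);k=np.radians(17.5)
plan(st,[("near",rackpose(o,k,gz=2))])
R=rackpose(o,k)[1].as_matrix();bx=R[:,0];bz=-R[:,2];by=np.cross(bz,bx)
print(st["tool_pos"],st["tcp_rot"],st["qd"][:3])
for x,z in [(65,18),(35,18),(10,15),(-10,15)]:
    q=proj(s,o+bx*x+bz*z)[0]; v=int(round(q[1])); u=int(q[0]); print(x,q.round(1)); 
    print(s["pixels"][v,u-45:u+46:3].sum(1).tolist() if x>20 else s["pixels"][v,u-24:u+25:2].sum(1).tolist())
```

```text
near [0.09, -0.01, 6.16, 0.44, -0.42, -0.44] rows>=1.2
[495.65780398 364.62307737 135.49209182] [ 179.28478501   31.65991208 -163.01471613] [0.20539151 0.24726795 0.58371339]
65 [317.3 105.8]
[663, 659, 600, 257, 381, 418, 396, 405, 426, 421, 405, 429, 422, 381, 421, 423, 419, 429, 426, 421, 409, 424, 426, 400, 433, 435, 376, 342, 682, 720, 709]
35 [317.7 163.1]
[504, 610, 718, 731, 733, 733, 734, 733, 677, 240, 239, 246, 246, 244, 243, 243, 242, 248, 251, 249, 246, 240, 722, 731, 736, 733, 735, 731, 732, 726, 733]
10 [318.  205.9]
[409, 404, 408, 409, 405, 320, 220, 219, 224, 230, 233, 232, 233, 237, 241, 242, 246, 230, 221, 275, 371, 380, 374, 376, 377]
-10 [318.2 238.9]
[397, 398, 399, 403, 402, 395, 274, 190, 198, 207, 207, 209, 210, 209, 207, 195, 195, 198, 348, 398, 399, 404, 400, 403, 402]
```

Emit:
play_rows(
  motion=[
    [[0, 0, 1.2, 0.4, -0.4, -0.4], [0.1, 0, 3, 0.4, -0.4, -0.4], [0.1, 0, 4.8, 0.4, -0.4, -0.4], [0.1, 0, 5.8, 0.4, -0.4, -0.4], [0.1, 0, 6.2, 0.4, -0.4, -0.4]],
  ],
)

```text
time: 11.45
tool_pos: [524.4, 374.3, 79.3]
tcp_rot: [-180.0, 31.9, -162.4]
ft_force: [-0.3, 0.4, -0.5]
finger_gap: 42.8
grip_force: 0.0
```

Emit:
play_rows(
  motion=[
    [[0, 0, 0, 0, 0, 0], [0, 0, 0, 0, 0, 0]],
  ],
)

```text
time: 11.65
tool_pos: [524.5, 375.0, 81.1]
tcp_rot: [180.0, 32.0, -162.4]
ft_force: [0.4, -0.4, -0.3]
finger_gap: 42.7
grip_force: 0.0
```

Emit:
play_rows(
  motion=[
    [[0, 0, 0, 0, 0, 0], [0, 0, 0, 0, 0, 0], [0, 0, 0, 0, 0, 0], [0, 0, 0, 0, 0, 0]],
  ],
  jaw=0,
)

```text
time: 12.05
tool_pos: [524.4, 375.3, 81.4]
tcp_rot: [180.0, 32.0, -162.4]
ft_force: [-5.6, -1.7, 6.7]
finger_gap: 12.4
grip_force: 49.7
```

Emit:
play_rows(
  motion=[
    [[0, 0, -0.6, 0, 0, 0], [0, 0, -1.8, 0, 0, 0], [0, 0, -3.2, 0, 0, 0], [0, 0, -4.8, 0, 0, 0], [0, 0, -6, 0, 0, 0]],
  ],
)

```text
time: 12.55
tool_pos: [493.3, 365.1, 132.0]
tcp_rot: [180.0, 32.0, -162.4]
ft_force: [0.1, 1.4, -1.0]
finger_gap: 12.6
grip_force: 50.0
```

Run:
```python
from h import *
from bench import sensors
st=sensors.sense(); print(st["tool_pos"],st["tcp_rot"],st["finger_gap"],st["grip_force"])
T=(477.5,-268.3,np.radians(2.6))
plan(st,[("mid",(np.array([490,200,230]),traypose(T,0)[1])),("tray",traypose(T,0,off=190))])
```

```text
[493.32344957 365.08193247 132.02596092] [ 179.98108835   31.95498151 -162.4086243 ] 12.630692429375797 50.00215530395508
mid [-0.68, -15.63, -11.13, 4.2, 31.77, 14.61] rows>=4.1
tray [1.19, -23.36, 1.6, 0.0, 0.0, 0.0] rows>=4.7
tray [1.19, -23.36, 1.6, 0.0, 0.0, 0.0] rows>=4.7
```

Emit:
play_rows(
  motion=[
    [[-0.1, -3.1, -2.2, 0.8, 6.4, 2.9], [-0.3, -6.2, -4.4, 1.7, 12.7, 5.8], [-0.4, -9.4, -6.7, 2.5, 19.1, 8.8], [-0.5, -12.5, -8.9, 3.4, 25.4, 11.7], [-0.7, -15.6, -11.1, 4.2, 31.8, 14.6]],
  ],
)

```text
time: 13.05
tool_pos: [490.3, 199.7, 231.3]
tcp_rot: [180.0, -0.2, -177.5]
ft_force: [0.6, 0.6, -2.4]
finger_gap: 12.7
grip_force: 50.0
```

Emit:
play_rows(
  motion=[
    [[0.2, -4.5, 0.3, 0, 0, 0], [0.5, -9, 0.6, 0, 0, 0], [0.7, -14, 1, 0, 0, 0], [1, -19, 1.3, 0, 0, 0], [1.2, -23.4, 1.6, 0, 0, 0]],
  ],
)

```text
time: 13.55
tool_pos: [488.6, -35.7, 213.2]
tcp_rot: [-180.0, -0.0, -177.4]
ft_force: [0.9, 0.7, -0.7]
finger_gap: 12.2
grip_force: 50.0
```

Emit:
play_rows(
  motion=[
    [[0.2, -5, 0.3, 0, 0, 0], [0.5, -10, 0.7, 0, 0, 0], [0.8, -15, 1, 0, 0, 0], [1, -20, 1.4, 0, 0, 0], [1.2, -23.3, 1.6, 0, 0, 0]],
  ],
)

```text
time: 14.05
tool_pos: [487.0, -269.9, 197.0]
tcp_rot: [-180.0, -0.0, -177.5]
ft_force: [0.2, -0.0, -0.9]
finger_gap: 12.8
grip_force: 50.0
```

Emit:
play_rows(
  motion=[
    [[0, 0, 0, 0, 0, 0], [0, 0, 0, 0, 0, 0], [0, 0, 0, 0, 0, 0], [0, 0, 0, 0, 0, 0], [0, 0, 0, 0, 0, 0]],
  ],
)

```text
time: 14.55
tool_pos: [488.3, -266.0, 197.4]
tcp_rot: [-180.0, -0.0, -177.3]
ft_force: [0.7, -0.5, -0.6]
finger_gap: 13.0
grip_force: 50.0
```

Run:
```python
from h import *
from bench import sensors,optics
s,st=wrist(optics,sensors); np.savez("w6.npz",**s); cv2.imwrite("pics/w6.png",s["pixels"][:,:,::-1])
print(st["tool_pos"],st["tcp_rot"],st["finger_gap"],st["grip_force"])
T=(477.5,-268.3,np.radians(2.6))
plan(st,[("above",traypose(T,0,off=36)),("down",traypose(T,0,off=1.5))])
```

```text
[ 488.27154112 -265.98184487  197.41220685] [-1.79987630e+02 -7.22949019e-03 -1.77306416e+02] 12.991196125914655 49.996166825294495
above [0.08, -0.18, 15.34, -0.01, -0.01, 0.09] rows>=3.1
down [0.0, 0.0, 3.45, 0.0, 0.0, 0.0] rows>=0.7
```

View pics/w6.png

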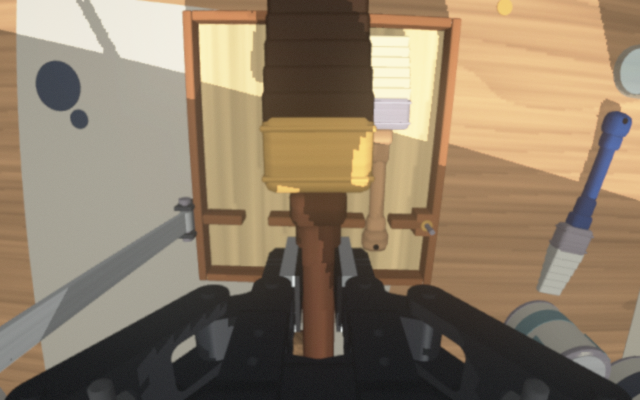

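Wide brush lies correctly in notch 3, straight along the tray. The strap is out at left and notch 1 is open at about (257,220). Oval brush is held straight above notch 2.

Run:
```python
from h import *
s=load("w6.npz"); p=s["pixels"]
print(dict(zip(range(234,280),p[219:224,234:280].sum(2).mean(0).astype(int).tolist())))
for u in (239,244,270.5,386,391): print(u,plane(s,(u,221.5),26).round(1))
T=(477.5,-268.3,np.radians(2.6));c,sn=np.cos(T[2]),np.sin(T[2])
for y in(-70,-46,46,70): print(y,T[0]+59*c-sn*y,T[1]+59*sn+c*y)
```

```text
{234: 280, 235: 284, 236: 283, 237: 281, 238: 281, 239: 280, 240: 270, 241: 255, 242: 257, 243: 311, 244: 381, 245: 429, 246: 453, 247: 462, 248: 465, 249: 468, 250: 472, 251: 478, 252: 485, 253: 491, 254: 490, 255: 485, 256: 479, 257: 473, 258: 470, 259: 465, 260: 459, 261: 449, 262: 444, 263: 444, 264: 453, 265: 464, 266: 457, 267: 408, 268: 330, 269: 291, 270: 285, 271: 288, 272: 287, 273: 287, 274: 289, 275: 286, 276: 287, 277: 286, 278: 287, 279: 285}
239 [ 540.4 -338.    26. ]
244 [ 540.1 -333.2   26. ]
270.5 [ 538.9 -308.3   26. ]
386 [ 533.7 -200.    26. ]
391 [ 533.5 -195.3   26. ]
-70 539.6146727866999 -335.55152358572406
-46 538.5259610715979 -311.57622991074686
46 534.3525661637065 -219.67093749000114
70 533.2638544486044 -195.69564381502397
```

Emit:
play_rows(
  motion=[
    [[0, 0, 2, 0, 0, 0], [0.1, -0.1, 6, 0, 0, 0], [0.1, -0.2, 10, 0, 0, 0], [0.1, -0.2, 13.5, 0, 0, 0], [0.1, -0.2, 15.3, 0, 0, 0]],
  ],
)

```text
time: 15.1
tool_pos: [485.1, -267.2, 40.5]
tcp_rot: [179.8, -0.2, -177.4]
ft_force: [-0.9, 1.0, -0.8]
finger_gap: 12.8
grip_force: 50.0
```

Emit:
play_rows(
  motion=[
    [[0, 0, 0, 0, 0, 0], [0, 0, 0, 0, 0, 0], [0, 0, 0, 0, 0, 0]],
  ],
)

```text
time: 15.4
tool_pos: [488.4, -269.8, 46.3]
tcp_rot: [-179.9, 0.1, -177.4]
ft_force: [1.0, -0.5, -1.4]
finger_gap: 12.7
grip_force: 50.0
```

Emit:
play_rows(
  motion=[
    [[0, 0.1, 1, 0, 0, 0], [0, 0.1, 2, 0, 0, 0], [0, 0.1, 2.8, 0, 0, 0], [0, 0.1, 3.3, 0, 0, 0], [0, 0.1, 3.5, 0, 0, 0]],
  ],
)

```text
time: 15.9
tool_pos: [486.2, -267.7, 8.0]
tcp_rot: [179.9, -0.1, -177.4]
ft_force: [-0.3, 0.2, -1.0]
finger_gap: 12.9
grip_force: 50.0
```

Emit:
play_rows(
  motion=[
    [[0, 0, 0.1, 0, 0, 0], [0, 0, 0.2, 0, 0, 0], [0, 0, 0.2, 0, 0, 0]],
  ],
)

```text
time: 16.2
tool_pos: [487.1, -268.2, 7.3]
tcp_rot: [-180.0, -0.0, -177.4]
ft_force: [-0.2, -0.1, -0.5]
finger_gap: 12.5
grip_force: 50.0
```

Emit:
play_rows(
  motion=[
    [[0, 0, 0, 0, 0, 0], [0, 0, 0, 0, 0, 0], [0, 0, 0, 0, 0, 0]],
  ],
  jaw=0.38,
)

```text
time: 16.5
tool_pos: [487.2, -268.2, 7.5]
tcp_rot: [-180.0, 0.0, -177.4]
ft_force: [-0.2, 0.6, -0.4]
finger_gap: 32.4
grip_force: 0.0
```

Emit:
play_rows(
  motion=[
    [[0, 0, -1.5, 0, 0, 0], [0, 0, -5, 0, 0, 0], [0, 0, -10, 0, 0, 0], [0, 0, -15, 0, 0, 0], [0, 0, -19, 0, 0, 0]],
  ],
)

```text
time: 17.0
tool_pos: [487.6, -268.4, 202.0]
tcp_rot: [-179.9, 0.2, -177.4]
ft_force: [0.2, -0.4, -0.1]
finger_gap: 32.6
grip_force: 0.0
```

Emit:
play_rows(
  motion=[
    [[-0.3, 3, 0, 0, 0, 0], [-0.5, 7, 0, 0, 0, 0], [-0.8, 12, 0, 0, 0, 0], [-1, 17, 0, 0, 0, 0], [-1.3, 21, 0, 0, 0, 0]],
  ],
  jaw=0.5,
)

```text
time: 17.5
tool_pos: [490.2, -55.4, 198.6]
tcp_rot: [-180.0, 0.1, -177.4]
ft_force: [1.7, -0.8, 0.2]
finger_gap: 42.6
grip_force: 0.0
```

Emit:
play_rows(
  motion=[
    [[-0.6, 3, 0, 0, 0, 5], [-1, 5, 0, 0, 0, 11], [-1.3, 6.8, 0, 0, 0, 11], [-1.3, 6.8, 0, 0, 0, 11], [-1.3, 6.8, 0, 0, 0, 11]],
  ],
)

```text
time: 18.0
tool_pos: [500.5, 10.8, 198.0]
tcp_rot: [-180.0, 0.0, 171.7]
ft_force: [-0.4, 0.0, -1.2]
finger_gap: 42.4
grip_force: 0.0
```

Emit:
play_rows(
  motion=[
    [[0, 0, 0, 0, 0, 0], [0, 0, 0, 0, 0, 0], [0, 0, 0, 0, 0, 0]],
  ],
)

```text
time: 18.3
tool_pos: [500.3, 10.1, 197.1]
tcp_rot: [-180.0, -0.0, 171.5]
ft_force: [-0.3, 1.2, 0.0]
finger_gap: 42.5
grip_force: 0.0
```

Run:
```python
from h import *
from bench import sensors,optics
s,st=wrist(optics,sensors); np.savez("w7.npz",**s); cv2.imwrite("pics/w7.png",s["pixels"][:,:,::-1])
print(st["tool_pos"],st["tcp_rot"],st["qd"][:3])
hsv=cv2.cvtColor(s["pixels"],cv2.COLOR_RGB2HSV); m=cv2.inRange(hsv,(105,110,30),(125,255,255))
n,l,sts,_=cv2.connectedComponentsWithStats(m); i=1+np.argmax(sts[1:,4]); print(sts[i])
ys,xs=np.where(l==i); q=np.array([plane(s,(x,y),12)[:2] for x,y in zip(xs,ys)]);u,w,v=np.linalg.svd(q-q.mean(0),full_matrices=False);d=v[0]*np.sign(v[0][0]);pr=(q-q.mean(0))@d
print(q.mean(0),np.degrees(np.arctan2(d[1],d[0])),pr.min(),pr.max())
for t in range(-60,65,12):
    k=abs(pr-t)<3; 
    if k.sum(): e=(q[k]-q.mean(0))@np.array([-d[1],d[0]]); print(t,e.min().round(1),e.max().round(1))
```

```text
[500.30936159  10.09356524 197.14726615] [-1.79982645e+02 -2.69490577e-02  1.71539432e+02] [ 0.13183162  0.01605515 -0.01266806]
[315 103  14  70 512]
[470.69805616  17.30711759] -9.371132025466949 -28.80573948822002 34.50585683461098
-24 -5.9 5.8
-12 -2.1 2.5
0 -2.8 2.7
12 -2.6 3.0
24 -4.2 3.3
36 -3.2 2.5
```

View pics/w7.png

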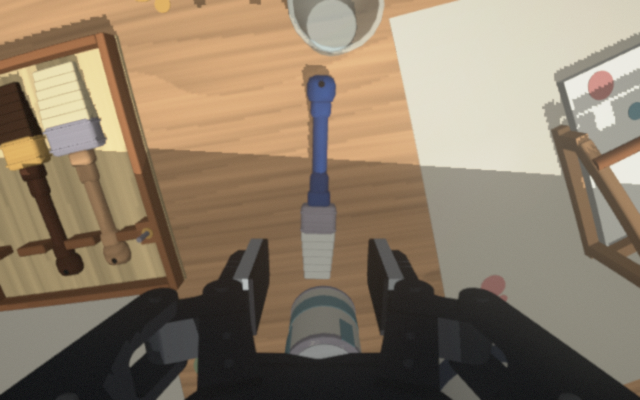

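Both packed brushes lie in their notches (left). Small brush: tail end (321,75), waist near (319.5,145), ferrule/bristle edge (318.5,233), bristle end (317,278).

Run:
```python
from h import *
np.set_printoptions(precision=1,suppress=True)
from bench import sensors
s=load("w7.npz");st=sensors.sense()
p=s["pixels"]
for v in (120,145,165): print(v,p[v,300:340,0].tolist())
P={n:plane(s,uv,z) for n,uv,z in [("tail",(321,75),14),("waist",(319.6,145),15),("j",(318.5,233),18),("end",(317,278),16)]}; print(P)
a,b=P["tail"],P["j"]; d=(b-a)[:2];L=np.linalg.norm(d);d/=L; print(L,np.degrees(np.arctan2(d[1],d[0])))
for n,x in [("tail",-85),("j",65),("end",115)]: print(P[n][:2]-x*d)
```

```text
120 [205, 205, 203, 200, 201, 198, 198, 197, 188, 167, 141, 131, 112, 88, 75, 73, 76, 77, 78, 79, 79, 80, 81, 79, 79, 78, 80, 106, 166, 197, 205, 208, 209, 210, 212, 214, 214, 216, 217, 216]
145 [204, 203, 204, 202, 203, 203, 200, 198, 179, 155, 141, 130, 105, 77, 72, 74, 76, 76, 76, 80, 78, 78, 78, 77, 77, 76, 95, 146, 190, 209, 216, 217, 217, 217, 217, 218, 218, 218, 219, 219]
165 [149, 150, 149, 149, 148, 148, 148, 148, 148, 147, 145, 130, 98, 72, 67, 72, 72, 72, 73, 75, 76, 76, 76, 74, 74, 75, 88, 118, 133, 138, 137, 139, 138, 138, 135, 136, 135, 134, 134, 133]
{'tail': array([418.4,  24.9,  14. ]), 'waist': array([479. ,  14.7,  15. ]), 'j': array([562.9,   1.3,  18. ]), 'end': array([612.3,  -7.5,  16. ])}
146.38823951986103 -9.251598854635267
[502.3  11.2]
[498.8  11.8]
[498.8  11. ]
```

Run:
```python
from h import *
from bench import sensors
st=sensors.sense();a=np.radians(-9.1)
k=dict(gx=4,gz=3.5,flip=True);x=[np.cos(a),np.sin(a),0];o=[500,11.2,0]
pre=pose_on(o,x,[0,0,1],off=40,**k);near=pose_on(o,x,[0,0,1],**k)
up=(near[0]+[0,0,200],near[1])
T=(477.5,-268.3,np.radians(2.6)); f=traypose(T,-58,off=195,gz=3.5,flip=True)
print(near[0],near[1].as_euler('xyz',degrees=True),f[0],f[1].as_euler('xyz',degrees=True))
plan(st,[("pre",pre),("near",near)])
```

```text
[503.94965523  10.56736773   3.5       ] [180.    0.  170.9] [ 490.12075901 -325.78666317  203.5       ] [180.    0.    2.6]
pre [-0.36, 0.09, 15.36, -0.01, -0.03, 0.65] rows>=3.1
near [0.0, 0.0, 4.0, 0.0, 0.0, 0.0] rows>=0.8
```

Emit:
play_rows(
  motion=[
    [[-0.1, 0.1, 3, 0, 0, 0.3], [-0.2, 0.1, 7, 0, 0, 0.6], [-0.4, 0.1, 11, 0, 0, 0.6], [-0.4, 0.1, 14, 0, 0, 0.6], [-0.4, 0.1, 15.4, 0, 0, 0.6]],
  ],
)

```text
time: 18.85
tool_pos: [501.9, 11.1, 39.7]
tcp_rot: [-180.0, -0.3, 171.0]
ft_force: [-0.6, -0.4, 0.3]
finger_gap: 42.8
grip_force: 0.0
```

Emit:
play_rows(
  motion=[
    [[0, 0, 0, 0, 0, 0], [0, 0, 1.2, 0, 0, 0], [0, 0, 2.4, 0, 0, 0], [0, 0, 3.4, 0, 0, 0], [0, 0, 3.8, 0, 0, 0]],
  ],
)

```text
time: 19.35
tool_pos: [503.9, 11.2, 4.1]
tcp_rot: [-180.0, -0.1, 171.0]
ft_force: [-0.8, 0.1, 0.2]
finger_gap: 42.9
grip_force: 0.0
```

Emit:
play_rows(
  motion=[
    [[0, 0, 0, 0, 0, 0], [0, 0, 0, 0, 0, 0], [0, 0, 0, 0, 0, 0]],
  ],
)

```text
time: 19.65
tool_pos: [504.9, 11.2, 5.6]
tcp_rot: [-180.0, 0.0, 171.0]
ft_force: [-1.0, -0.1, -0.4]
finger_gap: 42.3
grip_force: 0.0
```

Emit:
play_rows(
  motion=[
    [[0, 0, 0.1, 0, 0, 0], [0, 0, 0.2, 0, 0, 0], [0, 0, 0.2, 0, 0, 0]],
  ],
)

```text
time: 19.95
tool_pos: [504.4, 11.2, 3.1]
tcp_rot: [-180.0, -0.0, 171.0]
ft_force: [-0.1, -0.6, -1.2]
finger_gap: 42.9
grip_force: 0.0
```

Emit:
play_rows(
  motion=[
    [[0, 0, 0, 0, 0, 0], [0, 0, 0, 0, 0, 0], [0, 0, 0, 0, 0, 0], [0, 0, 0, 0, 0, 0]],
  ],
  jaw=0,
)

```text
time: 20.35
tool_pos: [504.6, 11.2, 3.3]
tcp_rot: [-180.0, 0.0, 171.0]
ft_force: [-0.2, -0.1, 1.7]
finger_gap: 12.2
grip_force: 49.6
```

Emit:
play_rows(
  motion=[
    [[0, 0, -1.5, 0, 0, 0], [0, 0, -5, 0, 0, 0], [0, 0, -10, 0, 0, 0], [0, 0, -15, 0, 0, 0], [0, 0, -20, 0, 0, 0]],
  ],
)

```text
time: 20.85
tool_pos: [503.8, 11.3, 204.7]
tcp_rot: [-180.0, -0.1, 171.0]
ft_force: [0.6, 0.3, -1.3]
finger_gap: 12.5
grip_force: 49.2
```

Emit:
play_rows(
  motion=[
    [[0, 0, 0, 0, 0, 8], [0, 0, 0, 0, 0, 16], [0, 0, 0, 0, 0, 24.5], [0, 0, 0, 0, 0, 33], [0, 0, 0, 0, 0, 41.5]],
  ],
)

```text
time: 21.35
tool_pos: [504.2, 11.3, 202.7]
tcp_rot: [-179.9, -0.0, 129.2]
ft_force: [0.2, -0.1, -0.2]
finger_gap: 12.1
grip_force: 49.2
```

Emit:
play_rows(
  motion=[
    [[0, 0, 0, 0, 0, 8.5], [0, 0, 0, 0, 0, 17], [0, 0, 0, 0, 0, 25.5], [0, 0, 0, 0, 0, 34], [0, 0, 0, 0, 0, 42.4]],
  ],
)

```text
time: 21.85
tool_pos: [504.2, 11.3, 202.7]
tcp_rot: [-179.9, 0.0, 86.8]
ft_force: [0.7, -0.2, -0.5]
finger_gap: 12.6
grip_force: 49.2
```

Emit:
play_rows(
  motion=[
    [[0, 0, 0, 0, 0, 8.5], [0, 0, 0, 0, 0, 17], [0, 0, 0, 0, 0, 25.5], [0, 0, 0, 0, 0, 34], [0, 0, 0, 0, 0, 42.4]],
  ],
)

```text
time: 22.35
tool_pos: [504.2, 11.3, 202.7]
tcp_rot: [-180.0, 0.1, 44.4]
ft_force: [0.0, 0.4, -1.6]
finger_gap: 12.4
grip_force: 49.2
```

Emit:
play_rows(
  motion=[
    [[0, 0, 0, 0, 0, 8.5], [0, 0, 0, 0, 0, 17], [0, 0, 0, 0, 0, 25.5], [0, 0, 0, 0, 0, 34], [0, 0, 0, 0, 0, 42]],
  ],
)

```text
time: 22.85
tool_pos: [504.2, 11.3, 202.7]
tcp_rot: [180.0, 0.1, 2.4]
ft_force: [0.4, 0.5, -1.6]
finger_gap: 12.6
grip_force: 49.2
```

Emit:
play_rows(
  motion=[
    [[0, 0, 0, 0, 0, 0], [0, 0, 0, 0, 0, 0], [0, 0, 0, 0, 0, 0]],
  ],
)

```text
time: 23.15
tool_pos: [504.4, 11.2, 203.0]
tcp_rot: [180.0, 0.0, 2.9]
ft_force: [0.3, 0.1, -0.6]
finger_gap: 12.7
grip_force: 49.2
```

Run:
```python
from h import *
from bench import sensors
st=sensors.sense(); print(st["tool_pos"],st["tcp_rot"],st["joint_pos"],st["finger_gap"])
T=(477.5,-268.3,np.radians(2.6))
plan(st,[("t",traypose(T,-58,off=195,gz=3.5,flip=True)),("above",traypose(T,-58,off=36,gz=3.5,flip=True))])
```

```text
[504.39197479  11.24303923 202.9784546 ] [1.79995108e+02 3.92850804e-02 2.88868958e+00] [-4.54043787e+00 -6.56889203e+00  1.02346715e+02 -9.98051461e-03
  8.42605003e+01  8.25718723e+01] 12.721602976072761
t [-1.56, 16.79, -0.02, 0.0, 0.02, 0.14] rows>=3.4
t [-1.52, 16.8, -0.02, 0.0, 0.02, 0.14] rows>=3.4
above [0.0, 0.0, 15.9, 0.0, 0.0, 0.0] rows>=3.2
```

Emit:
play_rows(
  motion=[
    [[-0.3, 3, 0, 0, 0, 0], [-0.6, 7, 0, 0, 0, 0], [-1, 11.5, 0, 0, 0, 0], [-1.5, 16, 0, 0, 0, 0], [-1.9, 20, 0, 0, 0, 0]],
  ],
)

```text
time: 23.65
tool_pos: [494.5, -191.4, 203.3]
tcp_rot: [180.0, 0.0, 2.8]
ft_force: [0.7, -0.6, -0.6]
finger_gap: 12.6
grip_force: 49.2
```

Emit:
play_rows(
  motion=[
    [[-0.3, 3.5, 0, 0, 0, 0], [-0.6, 7, 0, 0, 0, 0], [-1, 10.5, 0, 0, 0, 0], [-1.2, 13, 0, 0, 0, 0], [-1.2, 13.6, 0, 0, 0, 0]],
  ],
)

```text
time: 24.15
tool_pos: [488.6, -328.5, 202.9]
tcp_rot: [180.0, 0.0, 2.7]
ft_force: [0.2, 0.6, -0.9]
finger_gap: 12.6
grip_force: 49.2
```

Emit:
play_rows(
  motion=[
    [[0, 0, 0, 0, 0, 0], [0, 0, 0, 0, 0, 0], [0, 0, 0, 0, 0, 0], [0, 0, 0, 0, 0, 0]],
  ],
)

```text
time: 24.55
tool_pos: [489.7, -324.9, 203.3]
tcp_rot: [180.0, 0.0, 2.8]
ft_force: [0.2, 0.3, -0.5]
finger_gap: 12.6
grip_force: 49.2
```

Run:
```python
from h import *
from bench import sensors
st=sensors.sense(); print(st["tool_pos"],st["tcp_rot"],st["finger_gap"])
T=(477.5,-268.3,np.radians(2.6))
plan(st,[("above",traypose(T,-58,off=36,gz=3.5,flip=True))])
```

```text
[ 489.66518324 -324.85609833  203.32822759] [1.79992556e+02 1.44304105e-02 2.79225111e+00] 12.600174363976919
above [0.04, 0.09, 15.88, 0.01, 0.01, 0.19] rows>=3.2
```

Emit:
play_rows(
  motion=[
    [[0, 0.1, 3, 0, 0, 0.2], [0, 0.1, 7, 0, 0, 0.2], [0, 0.1, 11, 0, 0, 0.2], [0, 0.1, 14.5, 0, 0, 0.2], [0, 0.1, 15.9, 0, 0, 0.2]],
  ],
)

```text
time: 25.05
tool_pos: [487.2, -324.4, 40.0]
tcp_rot: [-179.8, 0.3, 2.6]
ft_force: [-0.8, -0.4, -1.6]
finger_gap: 12.0
grip_force: 49.2
```

Emit:
play_rows(
  motion=[
    [[0, 0, 0, 0, 0, 0], [0, 0, 0, 0, 0, 0], [0, 0, 0, 0, 0, 0], [0, 0, 0, 0, 0, 0]],
  ],
)

```text
time: 25.45
tool_pos: [490.7, -327.9, 46.6]
tcp_rot: [179.8, -0.1, 2.5]
ft_force: [-0.6, 0.0, -0.2]
finger_gap: 12.4
grip_force: 49.2
```

Emit:
play_rows(
  motion=[
    [[0, 0, 1, 0, 0, 0], [0, 0, 2, 0, 0, 0], [0, 0, 2.8, 0, 0, 0], [0, 0, 3.3, 0, 0, 0], [0, 0, 3.5, 0, 0, 0]],
  ],
)

```text
time: 25.95
tool_pos: [488.6, -326.4, 8.3]
tcp_rot: [-179.9, 0.1, 2.5]
ft_force: [-7.3, 3.5, 13.4]
finger_gap: 12.4
grip_force: 50.9
```

Emit:
play_rows(
  motion=[
    [[0, 0, 0, 0, 0, 0], [0, 0, 0, 0, 0, 0], [0, 0, 0, 0, 0, 0]],
  ],
)

```text
time: 26.25
tool_pos: [489.4, -327.0, 9.2]
tcp_rot: [180.0, 0.0, 2.5]
ft_force: [-0.5, 0.6, -2.0]
finger_gap: 12.7
grip_force: 49.2
```

Emit:
play_rows(
  motion=[
    [[0, 0, 0, 0, 0, 0], [0, 0, 0, 0, 0, 0], [0, 0, 0, 0, 0, 0]],
  ],
  jaw=0.38,
)

```text
time: 26.55
tool_pos: [489.4, -327.0, 9.4]
tcp_rot: [180.0, 0.0, 2.5]
ft_force: [0.3, 0.1, -0.3]
finger_gap: 32.4
grip_force: 0.0
```

Emit:
play_rows(
  motion=[
    [[0, 0, -1.5, 0, 0, 0], [0, 0, -5, 0, 0, 0], [0, 0, -10, 0, 0, 0], [0, 0, -15, 0, 0, 0], [0, 0, -19.5, 0, 0, 0]],
  ],
)

```text
time: 27.05
tool_pos: [489.6, -327.0, 208.3]
tcp_rot: [179.9, -0.1, 2.5]
ft_force: [0.7, -0.4, -0.8]
finger_gap: 32.5
grip_force: 0.0
```

Emit:
play_rows(
  motion=[
    [[0, -2, -0.5, 0, 0, 0], [0, -5, -1, 0, 0, 0], [0, -7, -2, 0, 0, 0], [0, -7, -3, 0, 0, 0], [0, -7, -3, 0, 0, 0]],
  ],
  jaw=0,
)

```text
time: 27.55
tool_pos: [487.3, -257.4, 237.2]
tcp_rot: [179.8, -0.2, 2.6]
ft_force: [0.6, -0.0, 0.1]
finger_gap: 0.4
grip_force: 0.0
```

Emit:
play_rows(
  motion=[
    [[0, 0, 0, 0, 0, 0], [0, 0, 0, 0, 0, 0], [0, 0, 0, 0, 0, 0]],
  ],
)

```text
time: 27.85
tool_pos: [485.9, -257.3, 233.4]
tcp_rot: [-180.0, 0.1, 2.5]
ft_force: [-0.4, -0.6, -0.0]
finger_gap: -0.0
grip_force: 0.0
```

Run:
```python
from h import *
from bench import sensors,optics
s,st=wrist(optics,sensors); np.savez("w8.npz",**s)
b=optics.snapshot("side");a=optics.snapshot("scene"); np.savez("side2.npz",**b); np.savez("scene2.npz",**a)
print(st["tool_pos"],st["tcp_rot"],st["joint_pos"],st["finger_gap"])
c=lambda im,x,y,w,h:cv2.resize(im[y:y+h,x:x+w,::-1],(400,300),interpolation=cv2.INTER_CUBIC)
m=np.vstack([cv2.resize(s["pixels"][:,:,::-1],(480,300)),c(b["pixels"],300,200,160,120)[:, :].repeat(1,0) if 0 else cv2.resize(b["pixels"][200:340,290:514,::-1],(480,300))])
cv2.imwrite("pics/m8.png",m)
```

```text
[ 485.92347444 -257.33975587  233.36500473] [-1.79967203e+02  9.12036179e-02  2.45043202e+00] [-3.32303297e+01 -2.44355372e-01  9.30935781e+01 -2.65865525e-02
  8.72439899e+01  5.43205644e+01] -0.03477762447700943
```

View pics/m8.png

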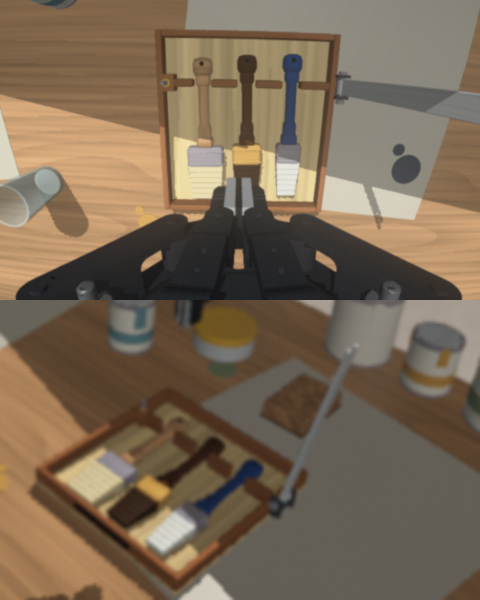

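All three brushes lie in their notches, bristles to the robot end. The strap still stands up, leaning outward at about 1.71 rad. Next is the strap push, with the shut fingers turned 90°.

Run:
```python
from h import *
from bench import sensors
st=sensors.sense()
X,Y,yaw=477.5,-268.3,np.radians(2.6);c,s=np.cos(yaw),np.sin(yaw)
G=Ro.from_euler('xyz',[180,0,92.6],degrees=True)
W=lambda y,z,x=59:(np.array([X+c*x-s*y,Y+s*x+c*y,z]),G)
def tcp(th,rc,dz=0): 
    t=np.radians(th); return -122+rc*np.cos(t)-2*np.sin(t)-11, 29+rc*np.sin(t)+2*np.cos(t)-dz
L=[("turn",W(-60,300)),("over",W(-185,300)),("dn",W(-185,228))]
for th,rc,dz in [(98,215,12),(85,213,12),(70,210,6),(55,205,2),(40,198,0),(28,190,0),(18,182,0),(9,174,0),(3,170,0),(0,170,0)]:
    y,z=tcp(th,rc,dz); L.append((f"th{th} y{y:.0f} z{z:.0f}",W(y,z)))
plan(st,L)
```

```text
turn [1.67, 2.35, -2.22, -0.02, 0.01, -30.04] rows>=3.5
turn [0.26, 2.87, -2.22, -0.02, 0.01, -30.04] rows>=3.5
turn [-1.21, 2.62, -2.21, -0.02, 0.01, -30.04] rows>=3.5
over [-12.5, 0.0, 0.0, 0.0, 0.0, 0.0] rows>=2.5
dn [0.0, -0.0, 7.2, 0.0, 0.0, 0.0] rows>=1.4
th98 y-165 z230 [2.01, -0.0, -0.16, 0.0, 0.0, 0.0] rows>=0.4
th85 y-116 z229 [4.85, 0.0, 0.03, 0.0, 0.0, 0.0] rows>=1.0
th70 y-63 z221 [5.34, 0.0, 0.83, 0.0, 0.0, 0.0] rows>=1.1
th55 y-17 z196 [4.6, -0.0, 2.49, 0.0, 0.0, 0.0] rows>=1.0
th40 y17 z158 [3.44, -0.0, 3.83, 0.0, 0.0, 0.0] rows>=1.0
th28 y34 z120 [1.64, 0.0, 3.78, 0.0, 0.0, 0.0] rows>=0.8
th18 y39 z87 [0.57, -0.0, 3.28, 0.0, 0.0, 0.0] rows>=0.7
th9 y39 z58 [-0.09, 0.0, 2.89, 0.0, 0.0, 0.0] rows>=0.6
th3 y37 z40 [-0.19, -0.0, 1.83, 0.0, 0.0, 0.0] rows>=0.4
th0 y37 z31 [0.03, -0.0, 0.89, 0.0, 0.0, 0.0] rows>=0.2
```

Emit:
play_rows(
  motion=[
    [[0.4, 0.6, -0.6, 0, 0, -7.5], [0.8, 1.2, -1.1, 0, 0, -15], [1.3, 1.8, -1.7, 0, 0, -22.5], [1.7, 2.4, -2.2, 0, 0, -30]],
  ],
)

```text
time: 28.4
tool_pos: [504.6, -280.5, 256.2]
tcp_rot: [-180.0, 0.0, 32.8]
ft_force: [0.2, 0.1, -0.0]
finger_gap: 0.2
grip_force: 0.0
```

Emit:
play_rows(
  motion=[
    [[0.1, 0.7, -0.6, 0, 0, -7.5], [0.1, 1.4, -1.1, 0, 0, -15], [0.2, 2.1, -1.7, 0, 0, -22.5], [0.3, 2.9, -2.2, 0, 0, -30]],
  ],
)

```text
time: 28.8
tool_pos: [522.6, -303.3, 278.2]
tcp_rot: [-180.0, 0.0, 62.8]
ft_force: [-0.1, -0.1, 0.3]
finger_gap: -0.1
grip_force: 0.0
```

Emit:
play_rows(
  motion=[
    [[-0.3, 0.7, -0.6, 0, 0, -7.5], [-0.6, 1.3, -1.1, 0, 0, -15], [-0.9, 2, -1.7, 0, 0, -22.5], [-1.2, 2.6, -2.2, 0, 0, -30], [-1.2, 2.6, -2.2, 0, 0, -30]],
  ],
)

```text
time: 29.3
tool_pos: [540.4, -326.4, 300.5]
tcp_rot: [180.0, 0.0, 92.6]
ft_force: [0.2, 0.3, 0.0]
finger_gap: 0.1
grip_force: 0.0
```

Emit:
play_rows(
  motion=[
    [[-2, 0, 0, 0, 0, 0], [-5, 0, 0, 0, 0, 0], [-9, 0, 0, 0, 0, 0], [-12.5, 0, 0, 0, 0, 0], [-12.5, 0, 0, 0, 0, 0]],
  ],
)

```text
time: 29.8
tool_pos: [543.8, -454.2, 297.4]
tcp_rot: [-179.8, -0.0, 92.0]
ft_force: [0.5, 0.1, -0.9]
finger_gap: -0.6
grip_force: 0.0
```

```bash
cat > sp.py <<'E'
from h import *
from bench import sensors
st=sensors.sense()
X,Y,yaw=477.5,-268.3,np.radians(2.6);c,s=np.cos(yaw),np.sin(yaw)
d=st["tool_pos"]-[X,Y,0]; print("tray xyz",round(c*d[0]+s*d[1],1),round(-s*d[0]+c*d[1],1),round(d[2],1),st["tcp_rot"].round(1),st["joint_pos"].round(0))
E
python3 sp.py
```

```text
tray xyz 57.8 -188.8 297.4 [-179.8   -0.    92. ] [-44.  24.  59.  -0.  97. -46.]
```

Emit:
play_rows(
  motion=[
    [[0, 0, 1.5, 0, 0, 0], [0, 0, 4, 0, 0, 0], [0, 0, 6.2, 0, 0, 0], [0, 0, 7.2, 0, 0, 0], [0, 0, 7.2, 0, 0, 0]],
  ],
)

```text
time: 30.3
tool_pos: [544.7, -448.5, 225.3]
tcp_rot: [-179.8, -0.2, 92.5]
ft_force: [-0.5, -0.3, 0.4]
finger_gap: -0.2
grip_force: 0.0
```

Emit:
play_rows(
  motion=[
    [[0.5, 0, 0, 0, 0, 0], [1.2, 0, 0, 0, 0, 0], [2, 0, 0, 0, 0, 0], [3, 0, 0, 0, 0, 0], [4, 0, 0, 0, 0, 0]],
  ],
)

```text
time: 30.8
tool_pos: [544.2, -410.0, 229.7]
tcp_rot: [179.9, 0.1, 92.5]
ft_force: [1.3, -0.8, 5.7]
finger_gap: -0.2
grip_force: 0.6
```

```bash
python3 sp.py
```

```text
tray xyz 60.2 -144.6 229.7 [1.799e+02 1.000e-01 9.250e+01] [-41.  20.  71.  -0.  89. -44.]
```

Emit:
play_rows(
  motion=[
    [[1, 0, 0, 0, 0, 0], [2, 0, 0, 0, 0, 0], [2.9, 0, 0, 0, 0, 0], [2.9, 0, 0, 0, 0, 0]],
  ],
)

```text
time: 31.2
tool_pos: [542.5, -380.0, 227.9]
tcp_rot: [-179.9, -0.0, 92.6]
ft_force: [0.5, -0.9, -0.7]
finger_gap: 0.0
grip_force: 0.0
```

```bash
python3 sp.py
python3 - <<'E'
from h import *
from bench import optics
b=optics.snapshot("side");a=optics.snapshot("scene")
# predicted strap line for angles, sample brightness/greyness along it
X,Y,yaw=477.5,-268.3,np.radians(2.6);c,s=np.cos(yaw),np.sin(yaw)
W=lambda x,y,z:[X+c*x-s*y,Y+s*x+c*y,z]
old=load("scene2.npz"),load("side2.npz")
for th in range(60,108,4):
    t=np.radians(th);P=[W(59,-122+r*np.cos(t),29+r*np.sin(t)) for r in range(60,150,6)]
    out=[]
    for im in (a,b,old[0],old[1]):
        q=proj(im,P).round().astype(int); v=im["pixels"][q[:,1],q[:,0]].astype(int); out+= [int(v.mean()),int((v.max(1)-v.min(1)).mean())]
    print(th,out)
E
```

```text
tray xyz 59.8 -114.5 227.9 [-179.9   -0.    92.6] [-39.  17.  74.  -0.  88. -42.]
60 [139, 21, 88, 17, 138, 22, 88, 16]
64 [136, 27, 85, 17, 134, 30, 85, 17]
68 [134, 27, 79, 21, 132, 34, 79, 21]
72 [137, 19, 77, 23, 130, 38, 77, 23]
76 [144, 4, 76, 24, 133, 37, 76, 27]
80 [146, 2, 99, 6, 137, 30, 74, 29]
84 [145, 3, 108, 1, 144, 20, 72, 29]
88 [143, 9, 77, 24, 152, 9, 73, 27]
92 [136, 23, 73, 27, 156, 4, 73, 26]
96 [125, 40, 78, 23, 156, 3, 97, 4]
100 [119, 50, 87, 15, 154, 5, 94, 4]
104 [117, 54, 93, 13, 147, 10, 92, 13]
```

Emit:
play_rows(
  motion=[
    [[2.6, 0, 0.3, 0, 0, 0], [5.2, 0, 0.7, 0, 0, 0], [7.6, 0, 1.8, 0, 0, 0], [9.8, 0, 3.2, 0, 0, 0], [11.6, 0, 5, 0, 0, 0]],
  ],
)

```text
time: 31.8
tool_pos: [537.7, -265.3, 178.4]
tcp_rot: [180.0, 0.1, 92.5]
ft_force: [0.0, -0.5, -1.1]
finger_gap: -0.2
grip_force: 0.2
```

Emit:
play_rows(
  motion=[
    [[1.7, 0, 2, 0, 0, 0], [2.6, 0, 3.9, 0, 0, 0], [3.4, 0, 5.8, 0, 0, 0], [3.7, 0, 7.4, 0, 0, 0], [4, 0, 9.1, 0, 0, 0]],
  ],
)

```text
time: 32.3
tool_pos: [535.6, -226.0, 86.3]
tcp_rot: [-180.0, 0.0, 92.5]
ft_force: [0.1, -0.3, 0.5]
finger_gap: 0.1
grip_force: 0.2
```

```bash
python3 sp.py
```

```text
tray xyz 60.0 39.6 86.3 [-180.     0.    92.5] [-28.  11.  97.  -0.  72. -30.]
```

Emit:
play_rows(
  motion=[
    [[0, 0, 1.5, 0, 0, 0], [0, 0, 3, 0, 0, 0], [-0.1, 0, 4.3, 0, 0, 0], [-0.2, 0, 5, 0, 0, 0], [-0.2, 0, 5.3, 0, 0, 0]],
  ],
)

```text
time: 32.8
tool_pos: [535.2, -227.9, 33.1]
tcp_rot: [-179.9, -0.0, 92.5]
ft_force: [-0.1, 0.0, 0.3]
finger_gap: 0.1
grip_force: 0.1
```

Emit:
play_rows(
  motion=[
    [[0, 0, 0.2, 0, 0, 0], [0, 0, 0.4, 0, 0, 0], [0, 0, 0.5, 0, 0, 0], [0, 0, 0.5, 0, 0, 0]],
  ],
)

```text
time: 33.2
tool_pos: [536.2, -228.1, 30.9]
tcp_rot: [180.0, 0.1, 92.5]
ft_force: [-4.8, 1.9, 8.9]
finger_gap: 0.0
grip_force: 4.5
```

```bash
python3 sp.py
cat > ang.py <<'E'
from h import *
from bench import optics
b=optics.snapshot("side");a=optics.snapshot("scene")
X,Y,yaw=477.5,-268.3,np.radians(2.6);c,s=np.cos(yaw),np.sin(yaw)
W=lambda x,y,z:[X+c*x-s*y,Y+s*x+c*y,z]
for th in range(-4,16,2):
    t=np.radians(th);P=[W(59,-122+r*np.cos(t),31+r*np.sin(t)) for r in range(20,238,6)]
    out=[]
    for im in (a,b):
        q=proj(im,P).round().astype(int); v=im["pixels"][q[:,1],q[:,0]].astype(int); g=v.max(1)-v.min(1); out+= [int(v.mean()),int(g.mean()),int(g[-8:].mean())]
    print(th,out)
E
python3 ang.py
```

```text
tray xyz 60.5 37.5 30.9 [1.80e+02 1.00e-01 9.25e+01] [-28.  15.  98.  -0.  66. -31.]
-4 [126, 7, 21, 89, 12, 36]
-2 [118, 4, 16, 99, 1, 6]
0 [111, 3, 8, 91, 2, 8]
2 [101, 8, 28, 90, 2, 8]
4 [92, 12, 48, 84, 9, 28]
6 [84, 16, 60, 71, 16, 32]
8 [82, 15, 58, 63, 15, 17]
10 [78, 14, 49, 60, 18, 17]
12 [76, 15, 46, 61, 22, 22]
14 [75, 16, 43, 63, 25, 27]
```

Emit:
play_rows(
  motion=[
    [[0, 0, 0.1, 0, 0, 0], [0, 0, 0.1, 0, 0, 0], [0, 0, 0.1, 0, 0, 0]],
  ],
)

```text
time: 33.6
tool_pos: [536.4, -228.2, 30.7]
tcp_rot: [180.0, 0.1, 92.5]
ft_force: [-7.7, 3.6, 16.3]
finger_gap: 0.4
grip_force: 8.0
```

Emit:
play_rows(
  motion=[
    [[0, 0, -1, 0, 0, 0], [0, 0, -3, 0, 0, 0], [0, 0, -7, 0, 0, 0], [0, 0, -12, 0, 0, 0], [0, 0, -17, 0, 0, 0]],
  ],
)

```text
time: 34.1
tool_pos: [535.4, -227.5, 200.2]
tcp_rot: [-180.0, 0.0, 92.5]
ft_force: [1.7, -0.6, -0.4]
finger_gap: -0.1
grip_force: 0.0
```

Emit:
play_rows(
  motion=[
    [[0, 0, 0, 0, 0, 0], [0, 0, 0, 0, 0, 0], [0, 0, 0, 0, 0, 0], [0, 0, 0, 0, 0, 0], [0, 0, 0, 0, 0, 0]],
  ],
)

```text
time: 34.6
tool_pos: [534.9, -227.3, 196.3]
tcp_rot: [-179.8, -0.1, 92.5]
ft_force: [-0.5, -0.5, -0.2]
finger_gap: -0.1
grip_force: 0.0
```

```bash
python3 sp.py; python3 ang.py | head -6
python3 - <<'E'
from h import *
from bench import optics
X,Y,yaw=477.5,-268.3,np.radians(2.6);c,s=np.cos(yaw),np.sin(yaw)
W=lambda x,y,z:np.array([X+c*x-s*y,Y+s*x+c*y,z])
# brush lateral centring at the waist, side view: colour profile across tray y at tray x=30, z=20
b=load("side2.npz")
for im in (b,):
  for x,z in ((30,18),(-65,22)):
    q=proj(im,[W(x,y,z) for y in range(-90,91,6)]).round().astype(int); print([tuple(im["pixels"][v,u].tolist()) for u,v in q])
E
```

```text
tray xyz 59.2 38.4 196.3 [-1.798e+02 -1.000e-01  9.250e+01] [-28.   6.  91.  -0.  84. -31.]
-4 [142, 7, 22, 89, 12, 36]
-2 [144, 6, 17, 100, 2, 6]
0 [146, 4, 10, 97, 2, 8]
2 [143, 11, 26, 98, 2, 6]
4 [139, 19, 47, 90, 12, 27]
6 [132, 26, 59, 81, 25, 44]
[(112, 96, 67), (103, 89, 61), (105, 89, 62), (105, 90, 64), (40, 46, 66), (21, 35, 65), (32, 39, 55), (101, 87, 63), (112, 96, 66), (108, 92, 64), (115, 99, 69), (113, 97, 68), (114, 98, 68), (108, 92, 64), (47, 29, 20), (41, 24, 17), (71, 58, 40), (108, 93, 65), (101, 86, 60), (101, 86, 60), (112, 96, 66), (113, 97, 67), (109, 93, 65), (105, 87, 60), (119, 89, 60), (112, 83, 56), (115, 97, 68), (126, 108, 75), (123, 106, 74), (112, 96, 67), (106, 91, 63)]
[(111, 95, 66), (101, 88, 65), (117, 116, 108), (204, 203, 195), (214, 214, 205), (211, 210, 201), (213, 211, 203), (211, 210, 201), (199, 190, 167), (196, 171, 121), (119, 101, 70), (38, 29, 20), (32, 22, 16), (58, 42, 31), (57, 42, 30), (55, 38, 28), (55, 39, 28), (52, 36, 26), (90, 73, 50), (112, 98, 73), (120, 109, 83), (191, 175, 136), (210, 194, 152), (204, 189, 148), (206, 190, 149), (213, 196, 155), (209, 193, 151), (203, 187, 146), (199, 183, 142), (205, 182, 133), (206, 180, 128)]
```

```bash
python3 -c "
from bench import job
print(job.hand_in())"
```

```text
the job is handed in; nothing more can be done
None
```

The job is handed in at about 35 s: all three brushes lie in the comb notches with bristles away from the strap, and the strap was pushed down level over the bolt, going by the last camera checks; the judge's result was not shown.

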